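Shut, bar and pin the sample security hatch

ROBOT

A 7-joint arm with a two-finger parallel gripper is mounted at the origin on the work surface. World frame = base frame: x ahead of the robot, y to its left, z up, the work surface at z = 0. Lengths are in mm, angles in rad, forces in N, time in s.
With the tool pointing down it reaches from about 425 to 1025 mm from the base axis. Payload 9.4 kg.
Tool frame: the origin (TCP) lies at the very end of the fingers, on their centre line; the grasp point (between the pads) lies 19 mm behind it; z points along the fingers, y is the direction in which the jaws open and shut (so a half turn about z gives the same grasp; the last joint's range is limited). The gripper opens to 93 mm and grips with 3 to 60 N. Pads are 15 mm wide; open, the fingers measure 128 mm over their backs; the gripper's body (75 mm by 188 mm) begins 65 mm behind the grasp point.
Start: joints at [-1.409, 0.599, -0.003, 1.599, 0.002, 0.943, -0.08], TCP at [171.494, 704.425, 218.618] pointing down, gripper open.
Joint ranges: [-2.57, 2.57], [-0.35, 1.97], [-1.29, 1.29], [0.11, 2.56], [-1.05, 4.19], [0.11, 1.86], [-2.63, 2.63]. Speed limits (rad/s): [2.22, 2.22, 3.01, 3.01, 3.14, 3.14, 3.14].

INTERFACE

Orientations are given as a unit quaternion [x, y, z, w].
In Python, from cell import ctrl gives the robot as it stands.
- The arm moves only by the tool play_rows, never from a script. Its arguments are lists of equal length, an entry for each row: "dr": the turn, a rotation vector about the tool's x, y, z in rad, a list of three; "travel": the shift along the tool's x, y, z in cm, a list of three; "hand": the finger opening in cm, from 0 to 9.3. In form: {"dr": [[wx, wy, wz], ...], "travel": [[tx, ty, tz], ...], "hand": [hand, ...]}. A call has 1 to 12 rows; each row shifts and turns the commanded pose from where the row before left it, along the tool's axes as they then stand; what a row does not reach is not made up. A row lasts 1/8 s, in which the tool goes at most 62.5 mm and 10.7 degrees, less where a joint would pass 70% of its speed; a pose out of reach is approached as far as the arm can. A call with a gripper value outside its range is refused whole. The fingers move at their own pace and stop on an object; "force" is the grip in N (left out, the last holds). Time passes only in rows, so rows that do not move let the fingers close. It gives the time, the measured TCP pose, the force and the opening at its end, in the units of the state.
- ctrl.state(): the state, without advancing time (a new reading comes with each control period).
- ctrl.read_camera(name): name is "scene" or "side" or "wrist"; returns the picture (384x512x3 uint8, red, green, blue); there is no depth.
- ctrl.get_calibration(name): a dict with "mtx" (3x3 intrinsics, pixels), "rvec" (rotation vector, rad) and "tvec" (3), from world to camera coordinates, as OpenCV has them. Camera axes: x right, y down, z forward; pixel columns grow to the right and rows downward; lengths in mm; the calibration is good to about 2 mm. A picture is of the moment at which its call begins: read the wrist's pose just before it. get_calibration takes no time and is no camera call; for the wrist camera it gives the pose at the moment of the call.
- ctrl.sign_off(): hands the job in, once; it reports no verdict.
The state is a dict: "t": time; "qpos": joint angles; "qvel": joint speeds; "effort": joint torques, N m; "position": TCP position; "tcp_rot": TCP orientation; "wrist_force": force on the tool from outside, world axes, zero at the start; "moment": the same for the moment, N m; "opening": finger opening in mm.
Only numpy, scipy, OpenCV 4.12 (cv2) and the standard library are available. Lean on these libraries where they do the work, as an engineer would, in place of code of your own. Each camera call takes 0.05 s, during which the arm holds its last target. There are 200 camera calls.

TASK

Shut the green leaf of the sample hatch, then lay every yellow bar that is on the bench down in a bay of its own, across the leaf from the locking shoe to the far saddle, resting flat on both. Lock each bar with one red-handled pin pushed crosswise through both holes of its shoe, above the bar, until the handle is up against the shoe. Leave any spare pin lying on the bench, and do not disturb the padlock, screwdriver, oil bottle or lock case.

Things in the scene. Friction and masses are not known exactly. Their poses are not given: they have to be found in the camera images.
- hatch: Fixed sample hatch on a wooden board 290 x 410 x 18 mm; origin at the centre of the board's underside, on the bench; x from the shoe side (nearer the robot) to the hinge side, y along the hinge, z up. A dark steel frame (top 40 mm up) holds the green leaf. Three equal bays a, b, c at y = +135, 0, -135 mm, each with a steel locking shoe at x -130 to -70 mm and a saddle at x 94 to 130 mm.
- bay_a_seat (a point): Bay a: centre of a seated bar, 54 mm above the bench; axes as the hatch's, the bar lies along x. Shoe and saddle are open-topped channels with floors 44 mm above the bench, 3 mm walls with 26 mm between them, tops 60 mm up. At their outer ends are stops, 252 mm apart, tops 56 mm (shoe) and 60 mm (saddle) up; this point is midway between.
- bay_b_seat (a point): Bay b: centre of a seated bar, 54 mm above the bench; axes as the hatch's, the bar lies along x. Shoe and saddle are open-topped channels with floors 44 mm above the bench, 3 mm walls with 26 mm between them, tops 60 mm up. At their outer ends are stops, 252 mm apart, tops 56 mm (shoe) and 60 mm (saddle) up; this point is midway between.
- bay_c_seat (a point): Bay c: centre of a seated bar, 54 mm above the bench; axes as the hatch's, the bar lies along x. Shoe and saddle are open-topped channels with floors 44 mm above the bench, 3 mm walls with 26 mm between them, tops 60 mm up. At their outer ends are stops, 252 mm apart, tops 56 mm (shoe) and 60 mm (saddle) up; this point is midway between.
- bay_a_eye (a point): Bay a: midway between the two pin holes, 72.5 mm above the bench, 81 mm from the seat towards the shoe side. At the shoe's inner end both walls rise as ears (30 mm along x, tops 86 mm up), each with a round 15 mm hole, in line along the hatch's y; outer faces 32 mm apart. A pin may come from either side.
- bay_b_eye (a point): Bay b: midway between the two pin holes, 72.5 mm above the bench, 81 mm from the seat towards the shoe side. At the shoe's inner end both walls rise as ears (30 mm along x, tops 86 mm up), each with a round 15 mm hole, in line along the hatch's y; outer faces 32 mm apart. A pin may come from either side.
- bay_c_eye (a point): Bay c: midway between the two pin holes, 72.5 mm above the bench, 81 mm from the seat towards the shoe side. At the shoe's inner end both walls rise as ears (30 mm along x, tops 86 mm up), each with a round 15 mm hole, in line along the hatch's y; outer faces 32 mm apart. A pin may come from either side.
- leaf (a joint): Hinge of the green leaf, rad: 0 shut, growing as its shoe-side edge rises, at most 1.1. A stiff hinge: the leaf stays where it is left; a push of a few newtons down on its free edge shuts it, and only then can bars lie over it. Steel plate 154 mm from hinge to free edge, 360 mm wide, 10 mm thick, top face 41 mm above the bench when shut.
- leaf_hinge (a point): Middle of the hinge line, in the plane of the leaf's top face, 41 mm above the bench, 88 mm to the hinge side of the hatch's middle; axes as the hatch's.
- leaf_edge (a point): Point on the leaf's top face, midway along its width, 140 mm from the hinge and 14 mm from its free edge; moves with the leaf.
- bar1: Yellow square steel bar with black end caps, 240 x 20 x 20 mm, about 0.22 kg; origin at its centre, x along it. Starts flat on a dark mat (the mats have no height). May be absent.
- bar2: Yellow square steel bar with black end caps, 240 x 20 x 20 mm, about 0.22 kg; origin at its centre, x along it. Starts flat on a dark mat (the mats have no height). May be absent.
- bar3: Yellow square steel bar with black end caps, 240 x 20 x 20 mm, about 0.22 kg; origin at its centre, x along it. Starts flat on a dark mat (the mats have no height). May be absent.
- pin1: Locking pin, about 60 g: red handle block 30 mm long and 22 x 22 mm across, with a round steel shank 10 mm in diameter and 46 mm long, its last 5 mm tapered, standing out of the middle of one end. Origin at the centre of the handle, x along the shank towards the tip, which is 61 mm from the origin. Starts lying on a grey mat on the bench with its axis 11 mm up.
- pin2: Locking pin, about 60 g: red handle block 30 mm long and 22 x 22 mm across, with a round steel shank 10 mm in diameter and 46 mm long, its last 5 mm tapered, standing out of the middle of one end. Origin at the centre of the handle, x along the shank towards the tip, which is 61 mm from the origin. Starts lying on a grey mat on the bench with its axis 11 mm up.
- pin3: Locking pin, about 60 g: red handle block 30 mm long and 22 x 22 mm across, with a round steel shank 10 mm in diameter and 46 mm long, its last 5 mm tapered, standing out of the middle of one end. Origin at the centre of the handle, x along the shank towards the tip, which is 61 mm from the origin. Starts lying on a grey mat on the bench with its axis 11 mm up.
- pin1_seat (a point): Point on the pin's axis 31 mm from its origin, 16 mm ahead of the handle's shoulder: it lies at a bay's eye when the pin is fully home (a released pin may droop a few degrees in its holes).
- pin2_seat (a point): Point on the pin's axis 31 mm from its origin, 16 mm ahead of the handle's shoulder: it lies at a bay's eye when the pin is fully home (a released pin may droop a few degrees in its holes).
- pin3_seat (a point): Point on the pin's axis 31 mm from its origin, 16 mm ahead of the handle's shoulder: it lies at a bay's eye when the pin is fully home (a released pin may droop a few degrees in its holes).
- padlock: Bystander: brass padlock lying flat, body 45 x 50 x 22 mm, origin at the centre of its underside. Not to be disturbed.
- screwdriver: Bystander: orange-handled screwdriver, 190 mm, lying. Not to be disturbed.
- oil_bottle: Bystander: white bottle 48 mm in diameter, 120 mm tall, origin at the centre of its underside. Not to be disturbed.
- lock_case: Bystander: mortise lock case lying flat, about 85 x 150 x 22 mm, origin at the centre of its underside. Not to be disturbed.

How it is judged (in metres and radians):
On the way, in this order (a step that is already met when the one before it is completed fails the run):
1. the leaf is shut (value of joint leaf below 0.04 rad), for 0.2 s.
2. the leaf is shut and every bar lies seated in a bay (value of joint leaf below 0.04 rad and ((distance between bar1 and bay_a_seat below 0.011 m and z of bar1 in the frame of bay_a_seat below 0.005 m and angle between the x axis of bar1 and the x axis of hatch, either way round below 0.05 rad) or (distance between bar1 and bay_b_seat below 0.011 m and z of bar1 in the frame of bay_b_seat below 0.005 m and angle between the x axis of bar1 and the x axis of hatch, either way round below 0.05 rad) or (distance between bar1 and bay_c_seat below 0.011 m and z of bar1 in the frame of bay_c_seat below 0.005 m and angle between the x axis of bar1 and the x axis of hatch, either way round below 0.05 rad)) and ((distance between bar2 and bay_a_seat below 0.011 m and z of bar2 in the frame of bay_a_seat below 0.005 m and angle between the x axis of bar2 and the x axis of hatch, either way round below 0.05 rad) or (distance between bar2 and bay_b_seat below 0.011 m and z of bar2 in the frame of bay_b_seat below 0.005 m and angle between the x axis of bar2 and the x axis of hatch, either way round below 0.05 rad) or (distance between bar2 and bay_c_seat below 0.011 m and z of bar2 in the frame of bay_c_seat below 0.005 m and angle between the x axis of bar2 and the x axis of hatch, either way round below 0.05 rad)) and ((distance between bar3 and bay_a_seat below 0.011 m and z of bar3 in the frame of bay_a_seat below 0.005 m and angle between the x axis of bar3 and the x axis of hatch, either way round below 0.05 rad) or (distance between bar3 and bay_b_seat below 0.011 m and z of bar3 in the frame of bay_b_seat below 0.005 m and angle between the x axis of bar3 and the x axis of hatch, either way round below 0.05 rad) or (distance between bar3 and bay_c_seat below 0.011 m and z of bar3 in the frame of bay_c_seat below 0.005 m and angle between the x axis of bar3 and the x axis of hatch, either way round below 0.05 rad))), for 0.2 s.
3. every bar is locked by a pin through its shoe (value of joint leaf below 0.04 rad and ((distance between bar1 and bay_a_seat below 0.011 m and z of bar1 in the frame of bay_a_seat below 0.005 m and angle between the x axis of bar1 and the x axis of hatch, either way round below 0.05 rad and ((distance between pin1_seat and bay_a_eye below 0.01 m and angle between the x axis of pin1 and the y axis of hatch, either way round below 0.25 rad) or (distance between pin2_seat and bay_a_eye below 0.01 m and angle between the x axis of pin2 and the y axis of hatch, either way round below 0.25 rad) or (distance between pin3_seat and bay_a_eye below 0.01 m and angle between the x axis of pin3 and the y axis of hatch, either way round below 0.25 rad))) or (distance between bar1 and bay_b_seat below 0.011 m and z of bar1 in the frame of bay_b_seat below 0.005 m and angle between the x axis of bar1 and the x axis of hatch, either way round below 0.05 rad and ((distance between pin1_seat and bay_b_eye below 0.01 m and angle between the x axis of pin1 and the y axis of hatch, either way round below 0.25 rad) or (distance between pin2_seat and bay_b_eye below 0.01 m and angle between the x axis of pin2 and the y axis of hatch, either way round below 0.25 rad) or (distance between pin3_seat and bay_b_eye below 0.01 m and angle between the x axis of pin3 and the y axis of hatch, either way round below 0.25 rad))) or (distance between bar1 and bay_c_seat below 0.011 m and z of bar1 in the frame of bay_c_seat below 0.005 m and angle between the x axis of bar1 and the x axis of hatch, either way round below 0.05 rad and ((distance between pin1_seat and bay_c_eye below 0.01 m and angle between the x axis of pin1 and the y axis of hatch, either way round below 0.25 rad) or (distance between pin2_seat and bay_c_eye below 0.01 m and angle between the x axis of pin2 and the y axis of hatch, either way round below 0.25 rad) or (distance between pin3_seat and bay_c_eye below 0.01 m and angle between the x axis of pin3 and the y axis of hatch, either way round below 0.25 rad)))) and ((distance between bar2 and bay_a_seat below 0.011 m and z of bar2 in the frame of bay_a_seat below 0.005 m and angle between the x axis of bar2 and the x axis of hatch, either way round below 0.05 rad and ((distance between pin1_seat and bay_a_eye below 0.01 m and angle between the x axis of pin1 and the y axis of hatch, either way round below 0.25 rad) or (distance between pin2_seat and bay_a_eye below 0.01 m and angle between the x axis of pin2 and the y axis of hatch, either way round below 0.25 rad) or (distance between pin3_seat and bay_a_eye below 0.01 m and angle between the x axis of pin3 and the y axis of hatch, either way round below 0.25 rad))) or (distance between bar2 and bay_b_seat below 0.011 m and z of bar2 in the frame of bay_b_seat below 0.005 m and angle between the x axis of bar2 and the x axis of hatch, either way round below 0.05 rad and ((distance between pin1_seat and bay_b_eye below 0.01 m and angle between the x axis of pin1 and the y axis of hatch, either way round below 0.25 rad) or (distance between pin2_seat and bay_b_eye below 0.01 m and angle between the x axis of pin2 and the y axis of hatch, either way round below 0.25 rad) or (distance between pin3_seat and bay_b_eye below 0.01 m and angle between the x axis of pin3 and the y axis of hatch, either way round below 0.25 rad))) or (distance between bar2 and bay_c_seat below 0.011 m and z of bar2 in the frame of bay_c_seat below 0.005 m and angle between the x axis of bar2 and the x axis of hatch, either way round below 0.05 rad and ((distance between pin1_seat and bay_c_eye below 0.01 m and angle between the x axis of pin1 and the y axis of hatch, either way round below 0.25 rad) or (distance between pin2_seat and bay_c_eye below 0.01 m and angle between the x axis of pin2 and the y axis of hatch, either way round below 0.25 rad) or (distance between pin3_seat and bay_c_eye below 0.01 m and angle between the x axis of pin3 and the y axis of hatch, either way round below 0.25 rad)))) and ((distance between bar3 and bay_a_seat below 0.011 m and z of bar3 in the frame of bay_a_seat below 0.005 m and angle between the x axis of bar3 and the x axis of hatch, either way round below 0.05 rad and ((distance between pin1_seat and bay_a_eye below 0.01 m and angle between the x axis of pin1 and the y axis of hatch, either way round below 0.25 rad) or (distance between pin2_seat and bay_a_eye below 0.01 m and angle between the x axis of pin2 and the y axis of hatch, either way round below 0.25 rad) or (distance between pin3_seat and bay_a_eye below 0.01 m and angle between the x axis of pin3 and the y axis of hatch, either way round below 0.25 rad))) or (distance between bar3 and bay_b_seat below 0.011 m and z of bar3 in the frame of bay_b_seat below 0.005 m and angle between the x axis of bar3 and the x axis of hatch, either way round below 0.05 rad and ((distance between pin1_seat and bay_b_eye below 0.01 m and angle between the x axis of pin1 and the y axis of hatch, either way round below 0.25 rad) or (distance between pin2_seat and bay_b_eye below 0.01 m and angle between the x axis of pin2 and the y axis of hatch, either way round below 0.25 rad) or (distance between pin3_seat and bay_b_eye below 0.01 m and angle between the x axis of pin3 and the y axis of hatch, either way round below 0.25 rad))) or (distance between bar3 and bay_c_seat below 0.011 m and z of bar3 in the frame of bay_c_seat below 0.005 m and angle between the x axis of bar3 and the x axis of hatch, either way round below 0.05 rad and ((distance between pin1_seat and bay_c_eye below 0.01 m and angle between the x axis of pin1 and the y axis of hatch, either way round below 0.25 rad) or (distance between pin2_seat and bay_c_eye below 0.01 m and angle between the x axis of pin2 and the y axis of hatch, either way round below 0.25 rad) or (distance between pin3_seat and bay_c_eye below 0.01 m and angle between the x axis of pin3 and the y axis of hatch, either way round below 0.25 rad))))), for 0.2 s.
At the end, for the whole second after the job is handed in: Leaf shut (under 0.04 rad); each bar seated in its own bay (centre within 11 mm of the seat, at most 5 mm high, in line to 0.05 rad) with a pin through both holes of that shoe (seat point within 10 mm of the eye, in line to 0.25 rad); a spare pin lies on the bench; bars and pins at rest (all of step 3 and (height (world z) of pin1 between 0 and 0.03 m or (distance between pin1_seat and bay_a_eye below 0.01 m and angle between the x axis of pin1 and the y axis of hatch, either way round below 0.25 rad and ((distance between bar1 and bay_a_seat below 0.011 m and z of bar1 in the frame of bay_a_seat below 0.005 m and angle between the x axis of bar1 and the x axis of hatch, either way round below 0.05 rad) or (distance between bar2 and bay_a_seat below 0.011 m and z of bar2 in the frame of bay_a_seat below 0.005 m and angle between the x axis of bar2 and the x axis of hatch, either way round below 0.05 rad) or (distance between bar3 and bay_a_seat below 0.011 m and z of bar3 in the frame of bay_a_seat below 0.005 m and angle between the x axis of bar3 and the x axis of hatch, either way round below 0.05 rad))) or (distance between pin1_seat and bay_b_eye below 0.01 m and angle between the x axis of pin1 and the y axis of hatch, either way round below 0.25 rad and ((distance between bar1 and bay_b_seat below 0.011 m and z of bar1 in the frame of bay_b_seat below 0.005 m and angle between the x axis of bar1 and the x axis of hatch, either way round below 0.05 rad) or (distance between bar2 and bay_b_seat below 0.011 m and z of bar2 in the frame of bay_b_seat below 0.005 m and angle between the x axis of bar2 and the x axis of hatch, either way round below 0.05 rad) or (distance between bar3 and bay_b_seat below 0.011 m and z of bar3 in the frame of bay_b_seat below 0.005 m and angle between the x axis of bar3 and the x axis of hatch, either way round below 0.05 rad))) or (distance between pin1_seat and bay_c_eye below 0.01 m and angle between the x axis of pin1 and the y axis of hatch, either way round below 0.25 rad and ((distance between bar1 and bay_c_seat below 0.011 m and z of bar1 in the frame of bay_c_seat below 0.005 m and angle between the x axis of bar1 and the x axis of hatch, either way round below 0.05 rad) or (distance between bar2 and bay_c_seat below 0.011 m and z of bar2 in the frame of bay_c_seat below 0.005 m and angle between the x axis of bar2 and the x axis of hatch, either way round below 0.05 rad) or (distance between bar3 and bay_c_seat below 0.011 m and z of bar3 in the frame of bay_c_seat below 0.005 m and angle between the x axis of bar3 and the x axis of hatch, either way round below 0.05 rad)))) and (height (world z) of pin2 between 0 and 0.03 m or (distance between pin2_seat and bay_a_eye below 0.01 m and angle between the x axis of pin2 and the y axis of hatch, either way round below 0.25 rad and ((distance between bar1 and bay_a_seat below 0.011 m and z of bar1 in the frame of bay_a_seat below 0.005 m and angle between the x axis of bar1 and the x axis of hatch, either way round below 0.05 rad) or (distance between bar2 and bay_a_seat below 0.011 m and z of bar2 in the frame of bay_a_seat below 0.005 m and angle between the x axis of bar2 and the x axis of hatch, either way round below 0.05 rad) or (distance between bar3 and bay_a_seat below 0.011 m and z of bar3 in the frame of bay_a_seat below 0.005 m and angle between the x axis of bar3 and the x axis of hatch, either way round below 0.05 rad))) or (distance between pin2_seat and bay_b_eye below 0.01 m and angle between the x axis of pin2 and the y axis of hatch, either way round below 0.25 rad and ((distance between bar1 and bay_b_seat below 0.011 m and z of bar1 in the frame of bay_b_seat below 0.005 m and angle between the x axis of bar1 and the x axis of hatch, either way round below 0.05 rad) or (distance between bar2 and bay_b_seat below 0.011 m and z of bar2 in the frame of bay_b_seat below 0.005 m and angle between the x axis of bar2 and the x axis of hatch, either way round below 0.05 rad) or (distance between bar3 and bay_b_seat below 0.011 m and z of bar3 in the frame of bay_b_seat below 0.005 m and angle between the x axis of bar3 and the x axis of hatch, either way round below 0.05 rad))) or (distance between pin2_seat and bay_c_eye below 0.01 m and angle between the x axis of pin2 and the y axis of hatch, either way round below 0.25 rad and ((distance between bar1 and bay_c_seat below 0.011 m and z of bar1 in the frame of bay_c_seat below 0.005 m and angle between the x axis of bar1 and the x axis of hatch, either way round below 0.05 rad) or (distance between bar2 and bay_c_seat below 0.011 m and z of bar2 in the frame of bay_c_seat below 0.005 m and angle between the x axis of bar2 and the x axis of hatch, either way round below 0.05 rad) or (distance between bar3 and bay_c_seat below 0.011 m and z of bar3 in the frame of bay_c_seat below 0.005 m and angle between the x axis of bar3 and the x axis of hatch, either way round below 0.05 rad)))) and (height (world z) of pin3 between 0 and 0.03 m or (distance between pin3_seat and bay_a_eye below 0.01 m and angle between the x axis of pin3 and the y axis of hatch, either way round below 0.25 rad and ((distance between bar1 and bay_a_seat below 0.011 m and z of bar1 in the frame of bay_a_seat below 0.005 m and angle between the x axis of bar1 and the x axis of hatch, either way round below 0.05 rad) or (distance between bar2 and bay_a_seat below 0.011 m and z of bar2 in the frame of bay_a_seat below 0.005 m and angle between the x axis of bar2 and the x axis of hatch, either way round below 0.05 rad) or (distance between bar3 and bay_a_seat below 0.011 m and z of bar3 in the frame of bay_a_seat below 0.005 m and angle between the x axis of bar3 and the x axis of hatch, either way round below 0.05 rad))) or (distance between pin3_seat and bay_b_eye below 0.01 m and angle between the x axis of pin3 and the y axis of hatch, either way round below 0.25 rad and ((distance between bar1 and bay_b_seat below 0.011 m and z of bar1 in the frame of bay_b_seat below 0.005 m and angle between the x axis of bar1 and the x axis of hatch, either way round below 0.05 rad) or (distance between bar2 and bay_b_seat below 0.011 m and z of bar2 in the frame of bay_b_seat below 0.005 m and angle between the x axis of bar2 and the x axis of hatch, either way round below 0.05 rad) or (distance between bar3 and bay_b_seat below 0.011 m and z of bar3 in the frame of bay_b_seat below 0.005 m and angle between the x axis of bar3 and the x axis of hatch, either way round below 0.05 rad))) or (distance between pin3_seat and bay_c_eye below 0.01 m and angle between the x axis of pin3 and the y axis of hatch, either way round below 0.25 rad and ((distance between bar1 and bay_c_seat below 0.011 m and z of bar1 in the frame of bay_c_seat below 0.005 m and angle between the x axis of bar1 and the x axis of hatch, either way round below 0.05 rad) or (distance between bar2 and bay_c_seat below 0.011 m and z of bar2 in the frame of bay_c_seat below 0.005 m and angle between the x axis of bar2 and the x axis of hatch, either way round below 0.05 rad) or (distance between bar3 and bay_c_seat below 0.011 m and z of bar3 in the frame of bay_c_seat below 0.005 m and angle between the x axis of bar3 and the x axis of hatch, either way round below 0.05 rad)))) and linear speed of each of bar1, bar2, bar3, pin1, pin2, pin3 below 0.02 m/s); the robot touches nothing.
It fails at once if the brass padlock is shoved more than 30 mm (distance of padlock from where it was at the start of the episode above 0.03 m).
It fails at once if the orange screwdriver is shoved more than 30 mm (distance of screwdriver from where it was at the start of the episode above 0.03 m).
It fails at once if the white oil bottle is shoved more than 30 mm (distance of oil_bottle from where it was at the start of the episode above 0.03 m).
It fails at once if the mortise lock case is shoved more than 30 mm (distance of lock_case from where it was at the start of the episode above 0.03 m).
Of bar1, bar2, bar3 only 2 to 3 are there at a start; the rules pass over those that are not, and their reading is None.
At some moment in a run one of bar1, bar2, bar3, pin1, pin2, pin3 may be knocked a few centimetres aside while the robot is not near it.
Once in a run the grip may slacken for a moment while it holds something.
It also fails if it takes over 210 s, if anything falls off the work surface, if the arm or the gripper's body presses on something with over 40 N, if the wrist force passes 120 N, or if a joint passes its speed limit or range.

## Working session

There is one attempt and no reset: what is moved stays moved. The work goes in short steps, Python scripts to look and compute and a tool call to move; the robot and the scene stay as the last step left them, time stands still between calls to the robot, and variables do not carry over. Pictures are saved under pics/ and viewed, about 12 in all and at most 16, crops included, and the job is handed in when it is done.

Besides the shell and the picture viewer there is one more tool, called by a JSON object that holds its "op" and its "data", one argument or row to a line. play_rows: Moves the arm, as the interface text tells. Its arguments: {"type":"object","properties":{"dr":{"type":"array"},"travel":{"type":"array"},"hand":{"type":"array"},"force":{"type":"number"}},"required":["dr","travel","hand"]}

```bash
ls; mkdir -p pics; python3 - <<'E'
from cell import ctrl
import cv2,numpy as np
s=ctrl.state();print(s)
for n in("scene","side","wrist"):
    c=ctrl.get_calibration(n);print(n,c)
    cv2.imwrite(f"pics/{n}0.png",ctrl.read_camera(n)[:,:,::-1])
a=[cv2.imread(f"pics/{n}0.png") for n in("scene","side")]
E
```

```text
pics
{'t': 0.0, 'qpos': array([-1.40871052,  0.60010282, -0.00253892,  1.60013115,  0.00180363,
        0.94287255, -0.07978837]), 'qvel': array([-0.0001428 , -0.00043695, -0.00090772, -0.00155214, -0.00016833,
       -0.000947  ,  0.00019948]), 'effort': array([ 1.26679643e-04, -7.65071082e+01,  1.49695069e+00, -2.52355957e+01,
       -5.24830492e-02,  1.68017624e-02,  1.64162575e-04]), 'position': array([171.38615626, 703.95575535, 217.77568053]), 'tcp_rot': array([ 1.19075312e-01,  9.92884937e-01, -7.55694832e-04, -1.78191107e-05]), 'wrist_force': array([-0.17661902, -0.3592955 ,  0.68997211]), 'moment': array([-0.01186652,  0.04827418,  0.01952698]), 'opening': 92.87067171114984}
scene {'mtx': array([[456.22901184,   0.        , 255.20578199],
       [  0.        , 456.22901184, 193.47600642],
       [  0.        ,   0.        ,   1.        ]]), 'rvec': array([ 2.05283375,  1.69319094, -0.47029451]), 'tvec': array([-117.79342981, -464.61861492, 1643.19323753])}
side {'mtx': array([[426.89717026,   0.        , 258.98558958],
       [  0.        , 426.89717026, 198.11101112],
       [  0.        ,   0.        ,   1.        ]]), 'rvec': array([ 0.21963257, -2.8814461 ,  1.13792967]), 'tvec': array([ 600.21973735,  114.54386856, 1403.17603675])}
wrist {'mtx': array([[279.49172526,   0.        , 253.22387746],
       [  0.        , 279.49172526, 188.01145559],
       [  0.        ,   0.        ,   1.        ]]), 'rvec': array([-2.28314372, -1.79385864, -0.25663972]), 'tvec': array([-723.99012913,  -33.37431384,  390.86871788])}
```

View pics/scene0.png

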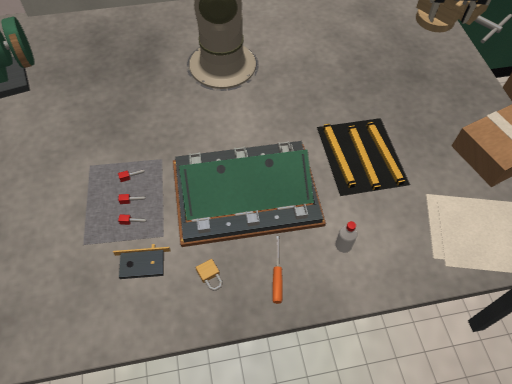

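View pics/side0.png

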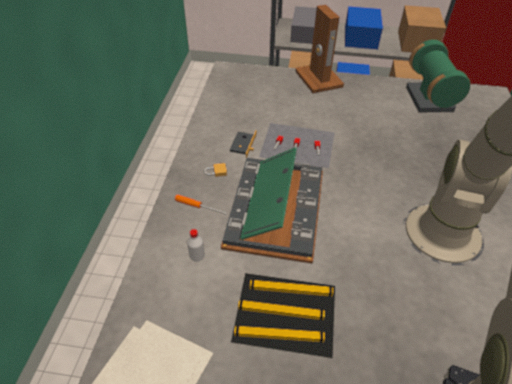

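The scene view shows three yellow bars on the dark mat (about 340–385, 155), three pins on the grey mat (about 124, 175/198/219) and the hatch at about (248,192) with its leaf raised. The padlock is at (208,270), the screwdriver at (278,280), the bottle at (347,232) and the lock case at (141,263). The side view agrees.

```bash
cat > h.py <<'E'
from cell import ctrl
import cv2,numpy as np
from scipy.spatial.transform import Rotation as R
def shot(n,name):
    c=ctrl.get_calibration(n); im=ctrl.read_camera(n)[:,:,::-1].copy()
    cv2.imwrite(f"pics/{name}.png",im); return im,c
def ray(c,uv,z):
    Rm=cv2.Rodrigues(c["rvec"])[0]; o=-Rm.T@c["tvec"].ravel()
    d=cv2.undistortPoints(np.float64(uv).reshape(-1,1,2),c["mtx"],None).reshape(-1,2)
    d=np.c_[d,np.ones(len(d))]@Rm
    return o+d*((z-o[2])/d[:,2])[:,None]
def proj(c,P): return cv2.projectPoints(np.float64(P).reshape(-1,1,3),c["rvec"],c["tvec"],c["mtx"],None)[0].reshape(-1,2)
def mask(im,lo,hi):
    h=cv2.cvtColor(im,cv2.COLOR_BGR2HSV); return cv2.inRange(h,np.array(lo),np.array(hi))
YEL=((18,120,90),(32,255,255)); RED=((172,150,90),(180,255,255))
def blobs(m,amin=15):
    n,l,s,ce=cv2.connectedComponentsWithStats(m)
    out=[]
    for i in range(1,n):
        if s[i,4]>=amin:
            p=np.argwhere(l==i)[:,::-1].astype(np.float32); out.append((s[i,4],ce[i],p))
    return out
def go(target,yaw):
    """travel (tool axes, cm) and turn (rad) from the present pose to TCP target, tool down, tool x at world angle yaw"""
    s=ctrl.state(); q=R.from_quat(s["tcp_rot"])
    # tool down: z=-Z, x=(cos,sin,0), y = z cross x
    best=None
    for k in(0,np.pi,-np.pi):
        x=np.array([np.cos(yaw+k),np.sin(yaw+k),0]);z=np.array([0,0,-1.]);T=R.from_matrix(np.c_[x,np.cross(z,x),z])
        rv=(q.inv()*T).as_rotvec()
        if best is None or np.linalg.norm(rv)<np.linalg.norm(best): best=rv
    print("t",round(s["t"],2),"pos",s["position"].round(1),"q7",s["qpos"][6].round(2),"travel cm",(q.inv().apply(np.array(target)-s["position"])/10).round(2),"turn",best.round(3),"tool x yaw",np.degrees(np.arctan2(*q.as_matrix()[1::-1,0])).round(1))
E
python3 - <<'E'
from h import *
print(R.from_quat(ctrl.state()["tcp_rot"]).as_matrix().round(2))
c=ctrl.get_calibration("wrist");Rm=cv2.Rodrigues(c["rvec"])[0];print("wrist cam pos",(-Rm.T@c["tvec"]).round(),Rm.round(2))
for n in("scene","side"):
    im=cv2.imread(f"pics/{n}0.png");c=ctrl.get_calibration(n)
    for nm,rg,z in(("bar",YEL,15),("red",RED,15),("red2",((0,170,90),(3,255,255)),15)):
        for a,ce,p in blobs(mask(im,*rg)):
            w=ray(c,p,z)[:,:2].astype(np.float32);r=cv2.minAreaRect(w);
            if r[0][0]>0 and r[0][0]<1100: print(n,nm,a,ce.round(),np.round(r[0]),np.round(r[1]),round(r[2]))
for n,pts in(("scene",[(174,158),(304,143),(323,224),(180,240)]),): print(ray(ctrl.get_calibration(n),pts,18).round())
E
```

```text
[[-0.97  0.24 -0.  ]
 [ 0.24  0.97 -0.  ]
 [-0.   -0.   -1.  ]]
wrist cam pos [ 95. 723. 383.] [[ 0.24  0.97 -0.  ]
 [ 0.93 -0.23  0.28]
 [ 0.27 -0.07 -0.96]]
scene bar 416 [385. 151.] [487. 436.] [219.  26.] 5
scene bar 421 [339. 154.] [468. 291.] [219.  23.] 3
scene bar 424 [364. 156.] [490. 364.] [218.  27.] 1
scene bar 88 [144. 249.] [ 681. -330.] [142.  15.] 84
scene bar 260 [207. 269.] [ 776. -165.] [42. 47.] 18
scene red2 54 [123. 174.] [ 429. -368.] [21. 27.] 9
scene red2 65 [124. 197.] [ 510. -371.] [28. 20.] 79
scene red2 67 [124. 218.] [ 580. -373.] [29. 19.] 79
scene red2 49 [351. 225.] [721. 251.] [21. 19.] 79
side bar 15 [250. 147.] [ 688. -314.] [15. 48.] 9
side bar 94 [220. 169.] [ 778. -166.] [40. 55.] 11
side bar 18 [250. 283.] [590. 294.] [20.  8.] 87
side bar 764 [291. 287.] [471. 291.] [221.  34.] 3
side bar 20 [332. 291.] [353. 284.] [ 6. 26.] 2
side bar 16 [239. 303.] [610. 365.] [ 6. 22.] 10
side bar 823 [281. 309.] [494. 364.] [221.  32.] 1
side bar 27 [323. 314.] [374. 360.] [ 8. 25.] 3
side bar 22 [235. 330.] [607. 444.] [ 5. 23.] 10
side bar 889 [279. 333.] [490. 435.] [220.  31.] 4
side bar 27 [323. 336.] [371. 426.] [ 8. 26.] 2
side red2 26 [280. 138.] [ 580. -379.] [30. 21.] 79
side red2 23 [297. 140.] [ 511. -378.] [28. 18.] 77
side red2 25 [317. 143.] [ 430. -372.] [16. 32.] 3
side red2 39 [193. 233.] [800. 141.] [20. 24.] 9
[[ 399. -213.   18.]
 [ 415.  194.   18.]
 [ 705.  174.   18.]
 [ 680. -225.   18.]]
```

{"op": "play_rows", "data": {
  "dr": [
    [0,0,0],
    [0,0,0],
    [0,0,0],
    [0,0,0],
    [0,0,0],
    [0,0,0],
    [0,0,0],
    [0,0,0],
    [0,0,0],
    [0,0,0],
    [0,0,0],
    [0,0,0]
  ],
  "travel": [
    [-2,-2.2,-2],
    [-3.8,-4.3,-2],
    [-3.8,-4.3,-2],
    [-3.8,-4.3,-2],
    [-3.8,-4.3,-2],
    [-3.8,-4.3,-1],
    [-3.8,-4.3,0],
    [-3.8,-4.3,0],
    [-3.8,-4.3,0],
    [-3.8,-4.3,0],
    [-3.8,-4.3,0],
    [-3.8,-4.3,0]
  ],
  "hand": [9.3,9.3,9.3,9.3,9.3,9.3,9,8,6,4,2,0]
}}

```text
t: 1.65
position: [480.5, 118.1, 328.8]
tcp_rot: [0.119, 0.993, 0.0, 0.0]
wrist_force: [0.8, 0.1, -0.1]
opening: 44.5
```

```bash
python3 - <<'E'
from h import *
go((550,-17,330),np.radians(177))
print(ctrl.state()["qpos"].round(2))
E
```

```text
t 1.65 pos [480.5 118.1 328.8] q7 1.04 travel cm [ -9.95 -11.49  -0.12] turn [ 0.     0.    -0.186] tool x yaw 166.3
[-0.54  0.2   0.23  1.98 -0.05  0.97  1.04]
```

{"op": "play_rows", "data": {
  "dr": [
    [0,0,0],
    [0,0,0],
    [0,0,0],
    [0,0,-0.09],
    [0,0,-0.096],
    [0,0,0]
  ],
  "travel": [
    [-3.3,-3.8,0],
    [-3.3,-3.8,0],
    [-3.3,-3.9,0],
    [0,0,0],
    [0,0,0],
    [0,0,0]
  ],
  "hand": [0,0,0,0,0,0]
}}

```text
t: 2.4
position: [548.8, -15.5, 328.5]
tcp_rot: [0.027, 1.0, 0.0, -0.0]
wrist_force: [-0.2, 0.2, 1.1]
opening: 0.3
```

```bash
python3 - <<'E'
from h import *
go((550,-17,330),np.radians(177))
im,c=shot("wrist","w1"); cv2.imwrite("pics/w1b.png",cv2.resize(im,(800,600),interpolation=cv2.INTER_CUBIC))
E
```

```text
t 2.4 pos [548.8 -15.5 328.5] q7 1.54 travel cm [-0.13 -0.15 -0.15] turn [ 0.    -0.    -0.001] tool x yaw 176.9
```

View pics/w1b.png

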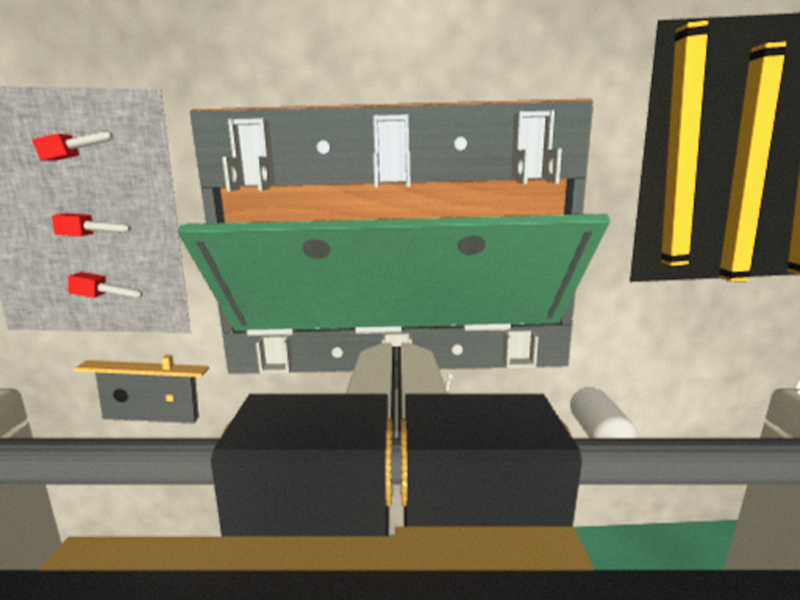

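The wrist view shows the leaf's free edge from (180,227) to (608,215), shoes at the top (bays c, b, a from left to right at x = 248, 392, 535) and saddles below the leaf. The pins are at the left and the bars at the right.

```bash
python3 - <<'E'
from h import *
c=ctrl.get_calibration("wrist");k=512/800
for z in(80,120,140,160,180):
    p=ray(c,np.array([(180,227),(608,215)])*k,z);print(z,p.round(),np.linalg.norm(p[1]-p[0]).round())
print("frame40",ray(c,np.array([(192,110),(592,100),(569,367),(228,373)])*k,40).round())
print("shoe b top corners z60",ray(c,np.array([(374,115),(409,115),(236,120),(264,120),(524,112),(553,112)])*k,60).round())
E
```

```text
80 [[ 515. -218.   80.]
 [ 526.  185.   80.]] 403.0
120 [[ 511. -198.  120.]
 [ 521.  166.  120.]] 364.0
140 [[ 509. -188.  140.]
 [ 518.  156.  140.]] 344.0
160 [[ 507. -178.  160.]
 [ 516.  147.  160.]] 325.0
180 [[ 505. -168.  180.]
 [ 513.  137.  180.]] 305.0
frame40 [[ 409. -205.   40.]
 [ 421.  180.   40.]
 [ 702.  173.   40.]
 [ 688. -216.   40.]]
shoe b top corners z60 [[ 425.  -29.   60.]
 [ 427.    3.   60.]
 [ 422. -157.   60.]
 [ 424. -131.   60.]
 [ 430.  109.   60.]
 [ 432.  136.   60.]]
```

{"op": "play_rows", "data": {
  "dr": [
    [0,0,0],
    [0,0,0],
    [0,0,0],
    [0,0,0],
    [0,0,0],
    [0,0,0],
    [0,0,0],
    [0,0,0],
    [0,0,0],
    [0,0,0],
    [0,0,0],
    [0,0,0]
  ],
  "travel": [
    [0,0,4],
    [0,0,6],
    [0,0,6],
    [0,0,3],
    [0,0,1.5],
    [0,0,1.5],
    [0,0,1.5],
    [1,0,1.5],
    [1,0,1.5],
    [1,0,1],
    [0.5,0,0.5],
    [0.5,0,0.3]
  ],
  "hand": [0,0,0,0,0,0,0,0,0,0,0,0]
}}

```text
t: 3.95
position: [509.7, -13.1, 45.8]
tcp_rot: [0.026, 1.0, 0.0, 0.001]
wrist_force: [0.9, -0.2, 1.6]
opening: 0.5
```

{"op": "play_rows", "data": {
  "dr": [
    [0,0,0],
    [0,0,0],
    [0,0,0],
    [0,0,0]
  ],
  "travel": [
    [0,0,0.3],
    [0,0,0.2],
    [0,0,0.2],
    [0,0,0]
  ],
  "hand": [0,0,0,0]
}}

```text
t: 4.45
position: [508.9, -13.1, 41.1]
tcp_rot: [0.027, 1.0, 0.0, 0.001]
wrist_force: [-6.8, 0.6, 42.6]
opening: 0.0
```

{"op": "play_rows", "data": {
  "dr": [
    [0,0,0],
    [0,0,0],
    [0,0,0],
    [0,0,0],
    [0,0,0],
    [0,0,0],
    [0,0,0],
    [0,0,0]
  ],
  "travel": [
    [0,0,-2],
    [0,0,-5],
    [0,0,-6],
    [-2,0,-6],
    [-3,0,-6],
    [-3,0,-4],
    [0,0,0],
    [0,0,0]
  ],
  "hand": [0,0,0,9.3,9.3,9.3,9.3,9.3]
}}

```text
t: 5.45
position: [585.4, -17.2, 322.6]
tcp_rot: [0.026, 1.0, -0.0, -0.001]
wrist_force: [-0.4, -0.1, -1.1]
opening: 45.9
```

```bash
python3 - <<'E'
from h import *
go((550,-17,330),np.radians(177))
im,c=shot("wrist","w2"); cv2.imwrite("pics/w2b.png",cv2.resize(im[40:280,90:410],(800,600),interpolation=cv2.INTER_CUBIC))
for a,ce,p in blobs(mask(im,*YEL),100):
    w=ray(c,p,20)[:,:2].astype(np.float32);r=cv2.minAreaRect(w);print(a,np.round(r[0]),np.round(r[1]),round(r[2],1))
E
```

```text
t 5.45 pos [585.4 -17.2 322.6] q7 1.57 travel cm [ 3.54 -0.16 -0.73] turn [-0.    -0.002 -0.   ] tool x yaw 177.0
2842 [478. 285.] [210.  31.] 3.1
3108 [496. 356.] [217.  34.] 1.0
409 [ 681. -331.] [149.  24.] 84.1
508 [ 857. -203.] [ 31. 129.] 78.0
500 [875. 138.] [131.  31.] 6.7
8046 [1005.   63.] [754.  71.] 87.0
```

View pics/w2b.png

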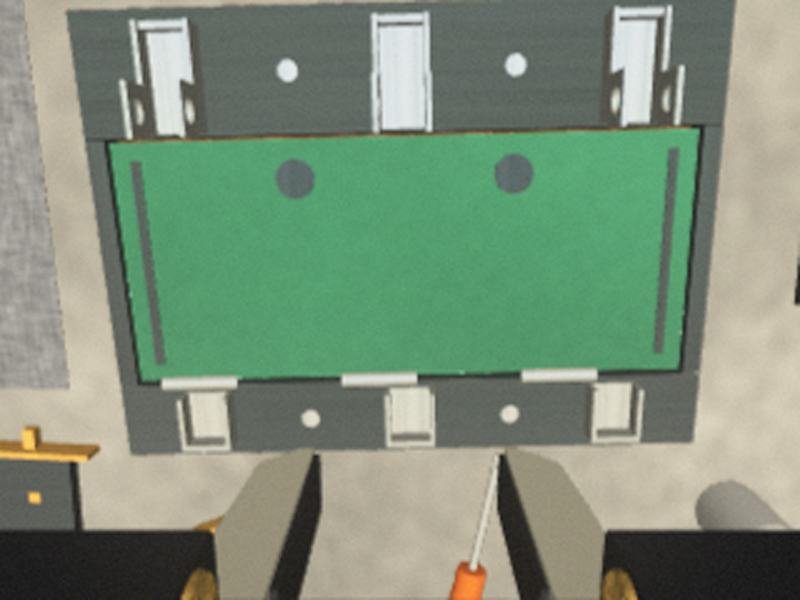

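The leaf is shut. All three shoes (top) and saddles (bottom, around x = 208, 410, 615) can be seen. Next I fit the hatch pose from the green plate.

```bash
python3 - <<'E'
from h import *
im=cv2.imread("pics/w2.png");c=ctrl.get_calibration("wrist")
g=mask(im,(60,90,50),(90,255,255)); g[:, :90]=0; g[:,410:]=0; g[250:]=0
g=cv2.morphologyEx(g,cv2.MORPH_OPEN,np.ones((3,3)))
a,ce,p=max(blobs(g),key=lambda b:b[0])
w=ray(c,p,41)[:,:2].astype(np.float32)
h=cv2.convexHull(w);r=cv2.minAreaRect(w);print(r);bx=cv2.boxPoints(r);print(bx.round(1))
# quad corners
q=cv2.approxPolyDP(h,12,True)[:,0];print("quad",q.round(1))
f=lambda L:np.array(L)/2.5+[90,40]
# shoe outer-end corners of wall tops (z60) a: left,right ; saddle inner ends z60
print("shoe outer c b a z60\n",ray(c,f([(131,22),(189,20),(372,15),(429,13),(613,9),(670,7)]),60).round(1))
print("saddle outer end, z60\n",ray(c,f([(183,449),(230,448),(388,445),(434,444),(592,441),(640,440)]),60).round(1))
E
```

```text
((564.3914794921875, -18.627517700195312), (358.9942321777344, 151.02662658691406), 88.34600067138672)
[[ 483.7 -195.9]
 [ 634.7 -200.2]
 [ 645.1  158.6]
 [ 494.1  163. ]]
quad [[ 643.3  158.3]
 [ 494.1  162.2]
 [ 483.8 -193.8]
 [ 633.  -199.6]]
shoe outer c b a z60
 [[ 422.1 -163.4   60. ]
 [ 422.8 -131.1   60. ]
 [ 425.7  -29.2   60. ]
 [ 426.4    2.4   60. ]
 [ 429.9  104.2   60. ]
 [ 430.5  135.7   60. ]]
saddle outer end, z60
 [[ 678.1 -171.2   60. ]
 [ 679.  -140.2   60. ]
 [ 682.4  -36.1   60. ]
 [ 683.3   -5.8   60. ]
 [ 686.6   97.8   60. ]
 [ 687.6  129.2   60. ]]
```

{"op": "play_rows", "data": {
  "dr": [
    [0,0,0],
    [0,0,0],
    [0,0,0],
    [0,0,0],
    [0,0,0],
    [0,0,0],
    [0,0,0],
    [0,0,-0.1],
    [0,0,0],
    [0,0,0]
  ],
  "travel": [
    [1.3,2.9,1],
    [1.8,4.2,2],
    [2,4.6,2.5],
    [2,4.6,2.9],
    [2,4.6,2.9],
    [2,4.6,2.9],
    [2,4.6,2.9],
    [0,0,0],
    [0,0,0],
    [0,0,0]
  ],
  "hand": [5,5,5,5,5,5,5,5,5,5]
}}

```text
t: 6.75
position: [471.6, 289.1, 152.6]
tcp_rot: [-0.022, 1.0, -0.0, -0.0]
wrist_force: [-0.4, -0.1, -0.2]
opening: 50.2
```

```bash
cat >> h.py <<'E'
def bars(im,c,z=20):
    """bars from yellow, top faces at z: brighter top face only"""
    hv=cv2.cvtColor(im,cv2.COLOR_BGR2HSV)
    for a,ce,p in blobs(mask(im,*YEL),200):
        v=hv[...,2][p[:,1].astype(int),p[:,0].astype(int)];t,_=cv2.threshold(v.reshape(-1,1),0,255,cv2.THRESH_OTSU)
        top=p[v>t]
        for nm,q in(("all",p),("top",top)):
            w=ray(c,q,z)[:,:2].astype(np.float32);r=cv2.minAreaRect(w);print(nm,len(q),ce.round(),"ctr",np.round(r[0],1),np.round(r[1],1),round(r[2],1),"V",t)
E
python3 - <<'E'
from h import *
go((470,291,150),np.radians(183))
im,c=shot("wrist","w3");bars(im,c)
cv2.imwrite("pics/w3b.png",im)
E
```

```text
t 6.75 pos [471.6 289.1 152.6] q7 1.09 travel cm [0.15 0.2  0.26] turn [-0.001 -0.001 -0.009] tool x yaw -177.5
all 3702 [255. 169.] ctr [473.8 290.3] [216.2  20.7] 3.1 V 220.0
top 3318 [255. 169.] ctr [473.2 290.4] [214.7  19.3] 2.8 V 220.0
all 2810 [321. 163.] ctr [460.3 361.3] [146.2  25. ] 1.0 V 196.0
top 2321 [321. 163.] ctr [460.3 363.2] [146.   20.3] 1.0 V 196.0
all 3831 [381. 176.] ctr [469.3 428.7] [170.7  28.4] 4.5 V 199.0
top 2715 [381. 176.] ctr [468.5 432.3] [168.8  20. ] 4.5 V 199.0
all 544 [158. 296.] ctr [627.4 177.5] [21.5 83.8] 81.9 V 181.0
top 163 [158. 296.] ctr [633.  171.8] [10.8 70.7] 82.4 V 181.0
all 548 [348. 296.] ctr [616.9 412.8] [83.7 21.3] 11.9 V 181.0
top 172 [348. 296.] ctr [622. 419.] [70.4 10.5] 11.5 V 181.0
all 8040 [318. 353.] ctr [704.3 376.5] [ 45.4 480.5] 2.6 V 144.0
top 7493 [318. 353.] ctr [704.3 375.7] [ 42.1 478.5] 2.6 V 144.0
```

View pics/w3b.png

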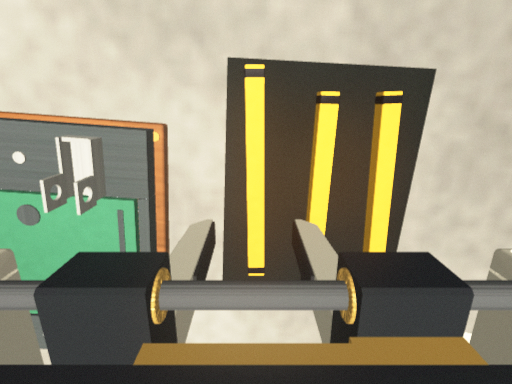

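The near bar is at (473.5, 290.3) with yaw about 3°, and its 20 mm width checks out. I'm descending onto it.

{"op": "play_rows", "data": {
  "dr": [
    [0,0,-0.009],
    [0,0,0],
    [0,0,0],
    [0,0,0],
    [0,0,0],
    [0,0,0],
    [0,0,0],
    [0,0,0],
    [0,0,0],
    [0,0,0]
  ],
  "travel": [
    [-0.2,0.1,3],
    [0,0,5],
    [0,0,4],
    [0,0,2],
    [0,0,0.8],
    [0,0,0],
    [0,0,0],
    [0,0,0],
    [0,0,0],
    [0,0,0]
  ],
  "hand": [5,5,5,5,5,5,1,1,1,1],
  "force": 40
}}

```text
t: 8.05
position: [473.8, 291.5, 5.3]
tcp_rot: [-0.028, 1.0, 0.0, 0.0]
wrist_force: [0.3, -0.1, 4.9]
opening: 19.4
```

{"op": "play_rows", "data": {
  "dr": [
    [0,0,0],
    [0,0,0],
    [0,0,0],
    [0,0,0],
    [0,0,0],
    [0,0,0],
    [0,0,0],
    [0,0,0.085],
    [0,0,0],
    [0,0,0],
    [0,0,0]
  ],
  "travel": [
    [0,0,-2],
    [0,0,-4],
    [0,0,-5],
    [-1.4,-3.5,-1],
    [-2,-4.8,0],
    [-2,-4.8,0],
    [-2,-4.8,0],
    [0,0,0],
    [0,0,0],
    [0,0,0],
    [0,0,0]
  ],
  "hand": [1,1,1,1,1,1,1,1,1,1,1]
}}

```text
t: 9.43
position: [557.2, 117.7, 124.8]
tcp_rot: [0.013, 1.0, 0.0, -0.0]
wrist_force: [1.1, 0.6, -1.6]
opening: 19.8
```

```bash
python3 - <<'E'
from h import *
go((557.9,116.9,120),np.radians(178.3));print(ctrl.state()["opening"])
im,c=shot("wrist","w4");bars(im,c,135)
cv2.imwrite("pics/w4b.png",im)
E
```

```text
t 9.43 pos [557.2 117.7 124.8] q7 1.37 travel cm [-0.07 -0.08  0.48] turn [ 0.    -0.     0.004] tool x yaw 178.5
19.75882804649946
all 4809 [497. 142.] ctr [491.9 255.1] [117.1  19.8] 1.0 V 183.0
top 1963 [497. 142.] ctr [509.2 259.4] [82.  11.4] 1.0 V 183.0
all 366 [253.  19.] ctr [438.3 120.8] [20.1  3.5] 88.5 V 236.0
top 275 [253.  19.] ctr [438.2 120.8] [19.1  3. ] 87.4 V 236.0
all 8644 [253. 156.] ctr [516.9 118.5] [ 20.6 137.9] 88.5 V 208.0
top 8422 [253. 156.] ctr [516.7 118.7] [ 19.9 136.7] 88.5 V 208.0
all 350 [213. 296.] ctr [597.4  90.6] [ 5.9 42.4] 84.0 V 169.0
top 142 [213. 296.] ctr [600.2  89.2] [ 2.4 34.9] 85.1 V 169.0
all 339 [293. 296.] ctr [598.8 142.2] [42.4  5.6] 1.9 V 170.0
top 151 [293. 296.] ctr [602.  143.5] [35.7  3. ] 1.8 V 170.0
all 9089 [253. 350.] ctr [631.4 108.9] [249.4  45.8] 88.5 V 189.0
top 1012 [253. 350.] ctr [622.3 115.8] [20.  27.5] 89.2 V 189.0
```

View pics/w4b.png

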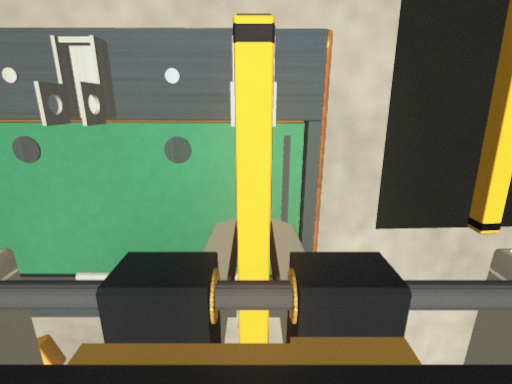

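{"op": "play_rows", "data": {
  "dr": [
    [0,0,0.004],
    [0,0,0],
    [0,0,0],
    [0,0,0],
    [0,0,0],
    [0,0,0],
    [0,0,0],
    [0,0,0]
  ],
  "travel": [
    [-0.1,-0.04,1],
    [0,0,2],
    [0,0,1.5],
    [0,0,1.2],
    [0,0,1],
    [0,0,0.6],
    [0,0,0.3],
    [0,0,0]
  ],
  "hand": [1,1,1,1,1,1,1,1]
}}

```text
t: 10.48
position: [558.6, 116.3, 49.3]
tcp_rot: [0.016, 1.0, 0.0, 0.0]
wrist_force: [-0.1, -0.6, 1.5]
opening: 19.5
```

{"op": "play_rows", "data": {
  "dr": [
    [0,0,0],
    [0,0,0],
    [0,0,0],
    [0,0,0],
    [0,0,0],
    [0,0,0],
    [0,0,0],
    [0,0,0],
    [0,0,0],
    [0,0,-0.05],
    [0,0,0]
  ],
  "travel": [
    [0,0,0],
    [0,0,0],
    [0,0,-3],
    [0,0,-4],
    [0,0,-3],
    [1.5,4.9,0],
    [1.5,4.9,0],
    [1.6,4.9,0],
    [1.6,4.9,0],
    [1.5,4.9,0],
    [0,0,0]
  ],
  "hand": [5,5,5,5,5,5,5,5,5,5,5]
}}

```text
t: 11.85
position: [487.6, 368.8, 148.6]
tcp_rot: [-0.012, 1.0, 0.001, -0.0]
wrist_force: [0.1, -0.5, 0.6]
opening: 49.8
```

```bash
python3 - <<'E'
from h import *
go((490,363,150),np.radians(181))
im,c=shot("wrist","w5");bars(im,c)
im,c=shot("scene","s1")
for a,ce,p in blobs(mask(im,*YEL)):
    w=ray(c,p,20)[:,:2].astype(np.float32);r=cv2.minAreaRect(w);print("scene",a,np.round(r[0]),np.round(r[1]),round(r[2],1))
E
```

```text
t 11.85 pos [487.6 368.8 148.6] q7 0.99 travel cm [-0.23 -0.58 -0.14] turn [ 0.002 -0.     0.007] tool x yaw -178.6
all 3265 [312. 151.] ctr [465.  431.2] [162.5  24.2] 4.1 V 199.0
top 2759 [312. 151.] ctr [464.6 432.5] [160.8  20.3] 4.5 V 199.0
all 3729 [249. 175.] ctr [495.3 364.9] [216.8  22.3] 0.9 V 188.0
top 3574 [249. 175.] ctr [495.1 364.4] [214.6  20.3] 1.0 V 188.0
all 1529 [ 13. 232.] ctr [558.7  90.2] [ 28.9 119.2] 88.0 V 198.0
top 243 [ 13. 232.] ctr [548.8  86.6] [10.2 57.4] 77.0 V 198.0
all 545 [158. 296.] ctr [638.6 256.2] [21.9 83.7] 82.1 V 186.0
top 163 [158. 296.] ctr [642.7 250.5] [10.6 70.8] 81.3 V 186.0
all 547 [348. 296.] ctr [633.1 488.6] [83.9 21.1] 10.8 V 184.0
top 181 [348. 296.] ctr [638.  493.4] [69.  16.2] 1.6 V 184.0
all 8036 [317. 353.] ctr [718.  451.5] [ 44.9 474.7] 1.3 V 151.0
top 7491 [317. 353.] ctr [717.9 451.4] [ 41.6 471.4] 1.3 V 151.0
scene 429 [490. 434.] [217.  28.] 6.2
scene 432 [494. 361.] [217.  27.] 0.9
scene 466 [529. 126.] [ 24. 225.] 88.1
scene 88 [ 683. -331.] [147.  15.] 84.1
scene 262 [ 778. -165.] [42. 47.] 18.2
```

{"op": "play_rows", "data": {
  "dr": [
    [0,0,0.007],
    [0,0,0],
    [0,0,0],
    [0,0,0],
    [0,0,0],
    [0,0,0],
    [0,0,0],
    [0,0,0],
    [0,0,0],
    [0,0,0],
    [0,0,0],
    [0,0,0]
  ],
  "travel": [
    [-0.75,-0.46,3],
    [0,0,5],
    [0,0,4],
    [0,0,1.7],
    [0,0,0.7],
    [0,0,0],
    [0,0,0],
    [0,0,0],
    [0,0,0],
    [0,0,-2],
    [0,0,-4],
    [0,0,-6]
  ],
  "hand": [5,5,5,5,5,5,1,1,1,1,1,1],
  "force": 40
}}

```text
t: 13.45
position: [496.2, 358.4, 125.8]
tcp_rot: [-0.005, 1.0, -0.001, -0.001]
wrist_force: [1.6, 0.5, -1.4]
opening: 19.5
```

```bash
python3 - <<'E'
from h import *
go((554,-18,130),np.radians(178.3));s=ctrl.state();print(s["opening"],s["wrist_force"])
E
```

```text
t 13.45 pos [496.2 358.4 125.8] q7 1.01 travel cm [ -5.39 -37.69  -0.35] turn [-0.002 -0.002  0.04 ] tool x yaw -179.4
19.537034625301327 [ 1.57063251  0.51245699 -1.36264905]
```

{"op": "play_rows", "data": {
  "dr": [
    [0,0,0],
    [0,0,0],
    [0,0,0],
    [0,0,0],
    [0,0,0],
    [0,0,0],
    [0,0,0],
    [0,0,0.02],
    [0,0,0.02],
    [0,0,0],
    [0,0,0],
    [0,0,0]
  ],
  "travel": [
    [-0.4,-2.7,0],
    [-0.8,-5.4,0],
    [-0.8,-5.4,0],
    [-0.8,-5.4,0],
    [-0.8,-5.4,0],
    [-0.8,-5.4,0],
    [-0.7,-5.2,0],
    [-0.3,-2.8,0],
    [0,0,0],
    [0,0,0],
    [0,0,0],
    [0,0,0]
  ],
  "hand": [1,1,1,1,1,1,1,1,1,1,1,1]
}}

```text
t: 14.95
position: [555.0, -16.1, 124.9]
tcp_rot: [0.014, 1.0, 0.0, -0.0]
wrist_force: [-0.6, 0.2, -1.2]
opening: 19.4
```

```bash
cat > hov.py <<'E'
from h import *
import sys
go((float(sys.argv[1]),float(sys.argv[2]),49.5),np.radians(178.3));s=ctrl.state();print(s["opening"],s["wrist_force"].round(1))
im,c=shot("wrist",sys.argv[3])
zt=s["position"][2]+15
for a,ce,p in blobs(mask(im,*YEL),200):
    if abs(ce[0]-254)<25 and ce[1]<250:
        w=ray(c,p,zt)[:,:2].astype(np.float32);r=cv2.minAreaRect(w);print("bar part",ce.round(),np.round(r[0],1),np.round(r[1],1),round(r[2],1),"xmin",w[:,0].min().round(1))
# pixels where shoe features should be: predicted ears
cv2.imwrite(f"pics/{sys.argv[3]}b.png",cv2.resize(im[0:220,180:330],None,fx=3,fy=3,interpolation=cv2.INTER_CUBIC)[:600])
E
python3 hov.py 554 -18 w6
```

```text
t 14.95 pos [555.  -16.1 124.9] q7 1.58 travel cm [ 0.09 -0.2   7.54] turn [ 0.    -0.     0.002] tool x yaw 178.4
19.35570275598308 [-0.6  0.2 -1.2]
bar part [253.  21.] [438.1 -13. ] [18.1  3.4] 88.4 xmin 436.2
bar part [253. 157.] [513.9 -15.2] [ 19.2 132.7] 88.4 xmin 447.3
```

View pics/w6b.png

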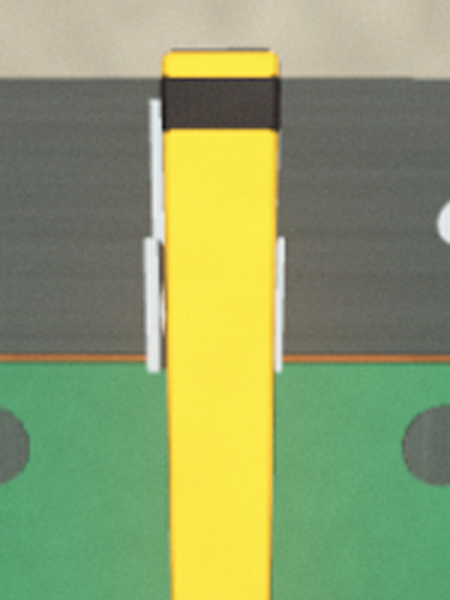

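The ears are centred at u = 214 and the bar at 220, so the bar sits about 1.5–2 mm too far in +y. That agrees with the pose error, so I'm correcting by −2 mm and lowering.

{"op": "play_rows", "data": {
  "dr": [
    [0,0,0.002],
    [0,0,0],
    [0,0,0],
    [0,0,0],
    [0,0,0],
    [0,0,0],
    [0,0,0],
    [0,0,0]
  ],
  "travel": [
    [0.1,-0.2,1],
    [0,0,2],
    [0,0,1.5],
    [0,0,1.2],
    [0,0,1],
    [0,0,0.6],
    [0,0,0.2],
    [0,0,0]
  ],
  "hand": [1,1,1,1,1,1,1,1]
}}

```text
t: 16.0
position: [555.4, -19.1, 53.2]
tcp_rot: [0.016, 1.0, 0.0, 0.002]
wrist_force: [-7.0, 1.4, 41.8]
opening: 19.6
```

The bar looked narrower in the hover image, so it probably slipped a few mm lower in the jaws when the grip slackened. That would mean it is already on the floor of the shoe. I'll release, rise and check.

{"op": "play_rows", "data": {
  "dr": [
    [0,0,0],
    [0,0,0],
    [0,0,0],
    [0,0,0],
    [0,0,0],
    [0,0,0],
    [0,0,0],
    [0,0,0],
    [0,0,0]
  ],
  "travel": [
    [0,0,-0.4],
    [0,0,0],
    [0,0,0],
    [0,0,-3],
    [0,0,-5],
    [0,0,-5],
    [0,0,-4],
    [0,0,0],
    [0,0,0]
  ],
  "hand": [1,5,5,5,5,5,5,5,5]
}}

```text
t: 17.12
position: [553.6, -19.1, 223.0]
tcp_rot: [0.016, 1.0, -0.0, -0.0]
wrist_force: [-0.4, -0.2, -0.2]
opening: 50.0
```

```bash
python3 - <<'E'
from h import *
go((490,432,150),np.radians(184.5))
im,c=shot("wrist","w7")
for a,ce,p in blobs(mask(im,*YEL),200):
    if ce[1]<280:
        w=ray(c,p,64)[:,:2].astype(np.float32);r=cv2.minAreaRect(w);print("wrist z64",a,ce.round(),np.round(r[0],1),np.round(r[1],1),round(r[2],1),w.min(0).round(1),w.max(0).round(1))
cv2.imwrite("pics/w7b.png",cv2.resize(im[:,100:420],(800,600)))
for n in("scene","side"):
    im,c=shot(n,n+"2")
    for a,ce,p in blobs(mask(im,*YEL),90):
        w=ray(c,p,64)[:,:2].astype(np.float32);r=cv2.minAreaRect(w);print(n,a,ce.round(),np.round(r[0]),np.round(r[1]),round(r[2],1))
E
```

```text
t 17.12 pos [553.6 -19.1 223. ] q7 1.55 travel cm [ 7.77 44.88  7.31] turn [-0.    -0.001 -0.11 ] tool x yaw 178.2
wrist z64 3047 [253. 163.] [552.1 -19.4] [ 20.5 215.5] 88.2 [444.1 -32.2] [660.1  -6.4]
wrist z64 3459 [365. 168.] [555.9 112.3] [ 26.2 210.5] 88.1 [450.4  96.3] [661.4 128.5]
wrist z64 356 [ 39. 260.] [ 658.1 -301.6] [65.1 15.6] 83.8 [ 647.1 -334.1] [ 668.1 -269.2]
scene 464 [385. 151.] [521. 409.] [209.  28.] 4.5
scene 468 [292. 178.] [557. 115.] [ 23. 216.] 88.1
scene 475 [245. 183.] [551. -20.] [ 21. 217.] 88.1
scene 263 [207. 269.] [ 797. -164.] [40. 45.] 19.3
side 98 [220. 169.] [ 762. -113.] [34. 58.] 20.0
side 424 [270. 196.] [578. -15.] [ 37. 186.] 88.4
side 523 [267. 227.] [556. 120.] [ 35. 219.] 88.3
side 897 [279. 333.] [490. 459.] [210.  30.] 4.4
```

View pics/w7b.png

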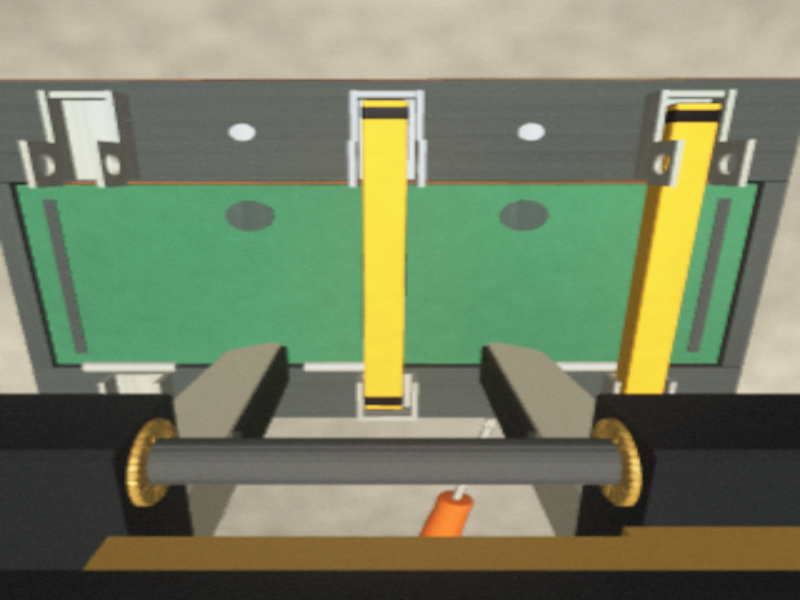

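Both bars are seated in bays b and a (centres at (552,−19) and (556,~116) on z = 64). Next is the third bar.

{"op": "play_rows", "data": {
  "dr": [
    [0,0,0],
    [0,0,0],
    [0,0,0],
    [0,0,0],
    [0,0,0],
    [0,0,0],
    [0,0,0],
    [0,0,0],
    [0,0,-0.05],
    [0,0,-0.06],
    [0,0,0],
    [0,0,0]
  ],
  "travel": [
    [0.5,2.8,0.5],
    [0.9,5.2,0.9],
    [0.9,5.2,0.9],
    [0.9,5.2,0.9],
    [0.9,5.2,0.9],
    [0.9,5.2,0.9],
    [0.9,5.2,0.9],
    [0.9,5.2,0.9],
    [0.9,4,0.5],
    [0,1.7,0],
    [0,0,0],
    [0,0,0]
  ],
  "hand": [5,5,5,5,5,5,5,5,5,5,5,5]
}}

```text
t: 18.77
position: [491.5, 429.7, 150.8]
tcp_rot: [-0.037, 0.999, -0.001, 0.0]
wrist_force: [0.2, -0.4, 1.0]
opening: 50.2
```

```bash
python3 - <<'E'
from h import *
im,c=shot("wrist","w8")
go((490,432,4),np.radians(184.5))
for a,ce,p in blobs(mask(im,*YEL),1500):
    if ce[1]<280:
        w=ray(c,p,20)[:,:2].astype(np.float32);r=cv2.minAreaRect(w);print("wrist z20",a,ce.round(),np.round(r[0],1),np.round(r[1],1),round(r[2],1),w.min(0).round(1),w.max(0).round(1))
E
```

```text
t 18.82 pos [491.5 429.7 151. ] q7 0.91 travel cm [ 0.14  0.25 14.7 ] turn [-0.001  0.    -0.004] tool x yaw -175.7
wrist z20 3744 [259. 169.] [492.1 435.1] [216.6  21.2] 4.3 [383.5 417.1] [600.3 453.6]
```

{"op": "play_rows", "data": {
  "dr": [
    [0,0,0],
    [0,0,0],
    [0,0,0],
    [0,0,0],
    [0,0,0],
    [0,0,0],
    [0,0,0],
    [0,0,0],
    [0,0,0],
    [0,0,0],
    [0,0,0],
    [0,0,0]
  ],
  "travel": [
    [-0.1,0.54,3],
    [0,0,5],
    [0,0,4],
    [0,0,1.9],
    [0,0,0.8],
    [0,0,0],
    [0,0,0],
    [0,0,0],
    [0,0,0],
    [0,0,-2],
    [0,0,-4],
    [0,0,-6]
  ],
  "hand": [5,5,5,5,5,5,1,1,1,1,1,1],
  "force": 40
}}

```text
t: 20.32
position: [490.2, 436.8, 124.7]
tcp_rot: [-0.039, 0.999, -0.001, -0.001]
wrist_force: [1.1, 0.5, -2.1]
opening: 19.5
```

```bash
python3 - <<'E'
from h import *
go((550.1,-153,125),np.radians(178.3));s=ctrl.state();print(s["opening"],s["wrist_force"])
E
```

```text
t 20.32 pos [490.2 436.8 124.7] q7 0.91 travel cm [ -1.36 -59.27   0.08] turn [-0.002 -0.002  0.108] tool x yaw -175.5
19.502393307639554 [ 1.11030838  0.48216617 -2.11412717]
```

{"op": "play_rows", "data": {
  "dr": [
    [0,0,0],
    [0,0,0],
    [0,0,0],
    [0,0,0],
    [0,0,0],
    [0,0,0],
    [0,0,0],
    [0,0,0],
    [0,0,0],
    [0,0,0],
    [0,0,0],
    [0,0,0]
  ],
  "travel": [
    [-0.1,-2.8,0],
    [-0.1,-5.4,0],
    [-0.1,-5.4,0],
    [-0.1,-5.4,0],
    [-0.1,-5.4,0],
    [-0.1,-5.4,0],
    [-0.1,-5.4,0],
    [-0.1,-5.4,0],
    [-0.1,-5.4,0],
    [-0.2,-5.4,0],
    [-0.2,-5.2,0],
    [-0.1,-2.7,0]
  ],
  "hand": [1,1,1,1,1,1,1,1,1,1,1,1]
}}

```text
t: 21.82
position: [549.7, -156.8, 123.6]
tcp_rot: [-0.037, 0.999, -0.001, -0.001]
wrist_force: [0.3, 0.9, -3.0]
opening: 19.4
```

{"op": "play_rows", "data": {
  "dr": [
    [0,0,0.05],
    [0,0,0.058],
    [0,0,0],
    [0,0,0]
  ],
  "travel": [
    [0,0,0],
    [0,0,0],
    [0,0,0],
    [0,0,0]
  ],
  "hand": [1,1,1,1]
}}

```text
t: 22.32
position: [551.0, -151.8, 123.8]
tcp_rot: [0.014, 1.0, 0.0, -0.0]
wrist_force: [0.2, -0.8, -2.4]
opening: 19.7
```

```bash
python3 hov.py 550.1 -153 w9
```

```text
t 22.32 pos [ 551.  -151.8  123.8] q7 1.74 travel cm [ 0.08 -0.13  7.43] turn [ 0.    -0.     0.002] tool x yaw 178.4
19.67333529616761 [ 0.2 -0.8 -2.4]
bar part [253.  28.] [ 437.1 -148.9] [18.2  3.4] 88.4 xmin 435.1
bar part [253. 161.] [ 511.2 -151. ] [ 19.3 130.1] 88.4 xmin 446.0
```

View pics/w9b.png

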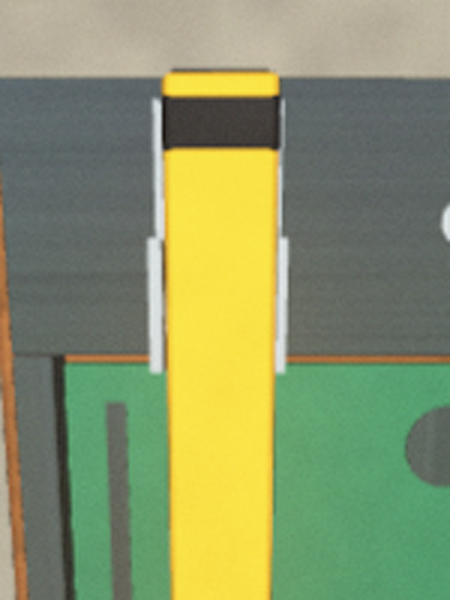

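{"op": "play_rows", "data": {
  "dr": [
    [0,0,0.002],
    [0,0,0],
    [0,0,0],
    [0,0,0],
    [0,0,0],
    [0,0,0],
    [0,0,0]
  ],
  "travel": [
    [0.2,-0.09,1],
    [0,0,2],
    [0,0,1.5],
    [0,0,1.2],
    [0,0,1],
    [0,0,0.3],
    [0,0,0]
  ],
  "hand": [1,1,1,1,1,1,1]
}}

```text
t: 23.25
position: [549.2, -153.2, 54.8]
tcp_rot: [0.016, 1.0, 0.0, 0.0]
wrist_force: [-2.9, 1.9, 10.9]
opening: 19.9
```

{"op": "play_rows", "data": {
  "dr": [
    [0,0,0],
    [0,0,0]
  ],
  "travel": [
    [0,0,0.2],
    [0,0,0]
  ],
  "hand": [1,1]
}}

```text
t: 23.5
position: [549.3, -153.3, 54.6]
tcp_rot: [0.016, 1.0, -0.0, 0.001]
wrist_force: [-8.1, 2.6, 33.5]
opening: 19.3
```

```bash
python3 - <<'E'
from h import *
print(ctrl.state())
im,c=shot("wrist","w10");cv2.imwrite("pics/w10b.png",cv2.resize(im[0:290,120:400],(772,600)))
E
```

```text
{'t': 23.5, 'qpos': array([ 0.16224042,  0.64827211,  0.01553804,  2.08360978, -0.02408536,
        0.40850417,  1.73562442]), 'qvel': array([-0.00068945,  0.00031595,  0.00029568,  0.00188153, -0.00076059,
       -0.0014284 , -0.00186781]), 'effort': array([ 2.55648913e-01, -5.00667286e+01,  1.95175409e+00, -1.29196599e+01,
        1.70474458e-01, -2.82974772e+00, -1.88108906e-02]), 'position': array([ 549.33643617, -153.32480077,   54.57768888]), 'tcp_rot': array([ 1.59441793e-02,  9.99872644e-01, -1.69119007e-05,  6.91201214e-04]), 'wrist_force': array([-8.0562833 ,  2.59192012, 33.50771379]), 'moment': array([0.71147957, 1.88884749, 0.00250489]), 'opening': 19.308192963677048}
```

View pics/w10b.png

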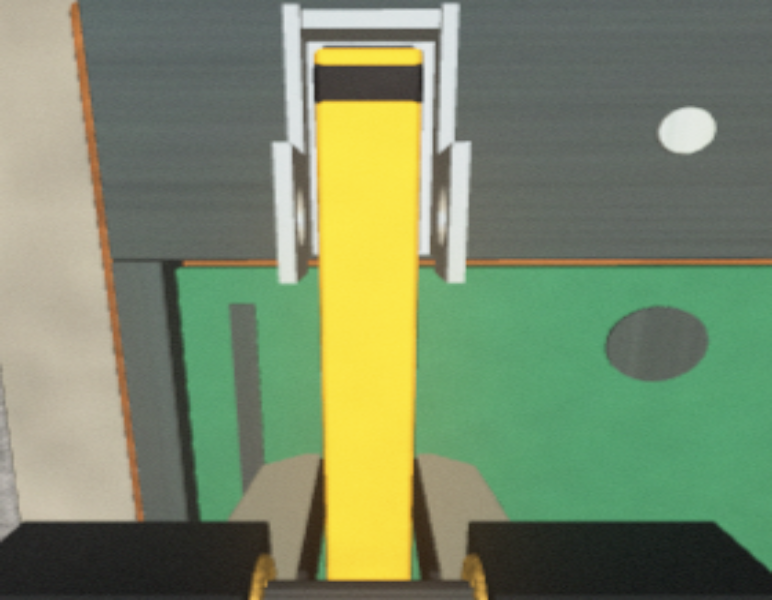

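Bar 3 lies in the shoe of bay c and is carrying force on its floor, so I release it and move over to the pins.

{"op": "play_rows", "data": {
  "dr": [
    [0,0,0],
    [0,0,0],
    [0,0,0],
    [0,0,0],
    [0,0,0],
    [0,0,0],
    [0,0,0],
    [0,0,0],
    [0,0,0],
    [0,0,0],
    [0,0,0],
    [0,0,0]
  ],
  "travel": [
    [0,0,-0.3],
    [0,0,0],
    [0,0,0],
    [0,0,-3],
    [0,0,-5],
    [0,0,-3],
    [-0.8,-4.4,0],
    [-0.8,-4.4,0],
    [-0.8,-4.4,0],
    [-0.7,-4.4,0],
    [-0.7,-4.5,0],
    [0,0,0]
  ],
  "hand": [1,5,5,5,5,5,5,5,5,5,5,5]
}}

```text
t: 25.05
position: [579.1, -380.1, 164.0]
tcp_rot: [0.019, 1.0, -0.001, -0.0]
wrist_force: [0.6, 0.3, -1.4]
opening: 50.3
```

{"op": "play_rows", "data": {
  "dr": [
    [0,0,0.17],
    [0,0,0.17],
    [0,0,0.17],
    [0,0,0.17],
    [0,0,0.17],
    [0,0,0.17],
    [0,0,0.17],
    [0,0,0.17],
    [0,0,0.17],
    [0,0,0],
    [0,0,0]
  ],
  "travel": [
    [0,0,0],
    [0,0,0],
    [0,0,0],
    [0,0,0],
    [0,0,0],
    [0,0,0],
    [0,0,0],
    [0,0,0],
    [0,0,0],
    [0,0,0],
    [0,0,0]
  ],
  "hand": [5,5,5,5,5,5,5,5,5,5,5]
}}

```text
t: 26.42
position: [580.4, -374.8, 164.6]
tcp_rot: [0.702, 0.712, 0.0, -0.0]
wrist_force: [-0.5, -0.8, -0.5]
opening: 50.1
```

```bash
cat >> h.py <<'E'
def pins(im,c,zs=(22,)):
    m=mask(im,(0,170,90),(4,255,255))|mask(im,*RED)
    for a,ce,p in blobs(m,150):
        if ce[1]>280: continue
        for z in zs:
            w=ray(c,p,z)[:,:2].astype(np.float32);r=cv2.minAreaRect(w);print("red",a,ce.round(),"z",z,np.round(r[0],1),np.round(r[1],1),round(r[2],1))
E
python3 - <<'E'
from h import *
go((580,-376,150),np.radians(90))
im,c=shot("wrist","w11");pins(im,c);cv2.imwrite("pics/w11b.png",im)
for n in("scene","side"):
    im,c=shot(n,n+"3")
    for a,ce,p in blobs(mask(im,*YEL),90):
        w=ray(c,p,64)[:,:2].astype(np.float32);r=cv2.minAreaRect(w);print(n,a,ce.round(),np.round(r[0]),np.round(r[1]),round(r[2],1))
E
```

```text
t 26.43 pos [ 580.4 -374.8  164.6] q7 0.86 travel cm [-0.12 -0.04  1.46] turn [-0.    -0.     0.013] tool x yaw 90.8
red 617 [126. 167.] z 22 [ 437.6 -365.1] [28.  29.8] 8.6
red 487 [195. 172.] z 22 [ 515.  -368.7] [30.8 22.5] 86.3
red 476 [254. 174.] z 22 [ 582.1 -370.4] [30.5 21.2] 75.4
scene 468 [292. 178.] [557. 115.] [ 23. 216.] 88.1
scene 475 [245. 183.] [551. -20.] [ 21. 217.] 88.1
scene 468 [198. 190.] [ 551. -154.] [ 21. 217.] 88.0
scene 261 [207. 269.] [ 797. -164.] [40. 44.] 19.3
side 381 [276. 169.] [ 576. -149.] [ 40. 188.] 88.2
side 107 [220. 169.] [ 763. -115.] [39. 55.] 21.2
side 426 [270. 196.] [577. -15.] [ 39. 187.] 87.2
side 538 [266. 227.] [562. 120.] [ 35. 230.] 88.3
```

View pics/w11b.png

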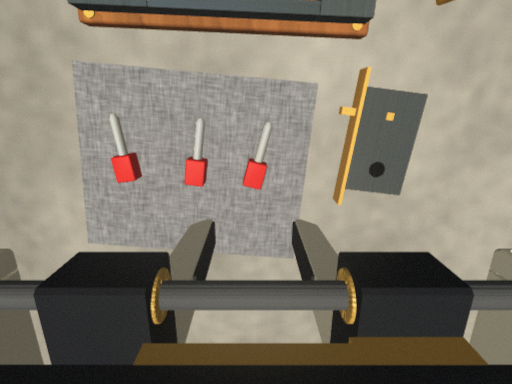

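All three bars read as seated. The wrist view shows the pins at (126,167), (195,172) and (254,174), shanks pointing up (+y), with the lock case at (385,140). I'm taking the right-hand pin, at (582.1, −370.4) with yaw 75.4°.

{"op": "play_rows", "data": {
  "dr": [
    [0,0,0],
    [0,0,0.135],
    [0,0,0.135],
    [0,0,0],
    [0,0,0],
    [0,0,0],
    [0,0,0],
    [0,0,0],
    [0,0,0]
  ],
  "travel": [
    [0.44,0.17,1],
    [0,0,3],
    [0,0,3],
    [0,0,3],
    [0,0,2],
    [0,0,0],
    [0,0,0],
    [0,0,0],
    [0,0,0]
  ],
  "hand": [5,5,5,5,5,5,5,5,5]
}}

```text
t: 27.7
position: [582.4, -371.3, 45.7]
tcp_rot: [0.793, 0.609, 0.0, 0.001]
wrist_force: [-0.3, 0.2, 0.1]
opening: 49.6
```

```bash
python3 - <<'E'
from h import *
im,c=shot("wrist","w12");pins(im,c)
go((582.1,-370.4,4),np.radians(75.4))
E
```

```text
red 1150 [252. 216.] z 22 [ 583.  -368.7] [33.4 21. ] 75.0
red 1119 [165. 232.] z 22 [ 517.9 -366.4] [33.8 26.4] 83.1
red 1038 [ 66. 248.] z 22 [ 441.2 -359.1] [37.8 20.5] 13.2
t 27.75 pos [ 582.3 -371.2   45.6] q7 0.72 travel cm [ 0.07 -0.04  4.16] turn [ 0.001  0.    -0.006] tool x yaw 75.1
```

{"op": "play_rows", "data": {
  "dr": [
    [0,0,0],
    [0,0,0],
    [0,0,0],
    [0,0,0],
    [0,0,0],
    [0,0,0],
    [0,0,0],
    [0,0,0],
    [0,0,0],
    [0,0,0],
    [0,0,0],
    [0,0,0]
  ],
  "travel": [
    [0.05,0,2],
    [0,0,1.5],
    [0,0,0.6],
    [0,0,0],
    [0,0,0],
    [0,0,0],
    [0,0,0],
    [0,0,-2],
    [0,0,-4],
    [0,0,-4],
    [0,0,-2],
    [0,0,0]
  ],
  "hand": [5,5,5,5,1,1,1,1,1,1,1,1],
  "force": 40
}}

```text
t: 29.25
position: [582.8, -370.9, 125.6]
tcp_rot: [0.793, 0.609, 0.001, 0.001]
wrist_force: [0.3, 0.6, -0.8]
opening: 21.6
```

```bash
python3 - <<'E'
from h import *
go((466.5,-225,124),np.radians(88.3));s=ctrl.state();print(s["opening"])
im,c=shot("wrist","w13")
# pin held: red blob and shank; axis should be at TCP z+7
pins(im,c,(s["position"][2]+17.5,))
cv2.imwrite("pics/w13b.png",im[:300,100:400])
E
```

```text
t 29.25 pos [ 582.8 -370.9  125.6] q7 0.67 travel cm [ 11.1  -15.     0.11] turn [ 0.003  0.001 -0.231] tool x yaw 75.1
21.592650755162133
red 614 [188. 202.] z 143.1012111551018 [ 555.4 -334.9] [17.6 13.2] 83.0
red 770 [116. 216.] z 143.1012111551018 [ 513.1 -333. ] [17.1 16.4] 8.7
red 1826 [253. 241.] z 143.1012111551018 [ 584.  -367.2] [34.6 21.3] 74.9
```

{"op": "play_rows", "data": {
  "dr": [
    [0,0,0],
    [0,0,0],
    [0,0,0],
    [0,0,0],
    [0,0,-0.11],
    [0,0,-0.12],
    [0,0,0],
    [0,0,0],
    [0,0,0],
    [0,0,0]
  ],
  "travel": [
    [1.6,-2.4,0],
    [2.9,-4.8,0],
    [2.9,-4.8,0],
    [1.6,-2.44,0],
    [0,0,0],
    [0,0,0],
    [0,0,3],
    [0,0,2.9],
    [0,0,0],
    [0,0,0]
  ],
  "hand": [1,1,1,1,1,1,1,1,1,1]
}}

```text
t: 30.55
position: [465.4, -246.5, 64.8]
tcp_rot: [0.718, 0.696, -0.0, -0.0]
wrist_force: [0.3, -0.6, -0.4]
opening: 22.0
```

```bash
python3 - <<'E'
from h import *
go((466.3,-247,66),np.radians(88.3));s=ctrl.state();print(s["opening"])
im,c=shot("wrist","w14")
pins(im,c,(s["position"][2]+17.5,))
cv2.imwrite("pics/w14b.png",cv2.resize(im[40:280,140:380],(600,600),interpolation=cv2.INTER_CUBIC))
print("eye proj",proj(c,[(469.1,-150.6,72.5),(468.6,-166.6,72.5),(469.6,-134.6,72.5)]).round(1))
E
```

```text
t 30.55 pos [ 465.4 -246.5   64.8] q7 0.88 travel cm [-0.05  0.09 -0.12] turn [-0.001 -0.    -0.002] tool x yaw 88.2
21.988284007777963
red 1826 [253. 241.] z 82.26047895990335 [ 465.8 -242.8] [34.6 21.3] 88.2
eye proj [[253.7  71. ]
 [253.7 103. ]
 [253.7  36.8]]
```

View pics/w14b.png

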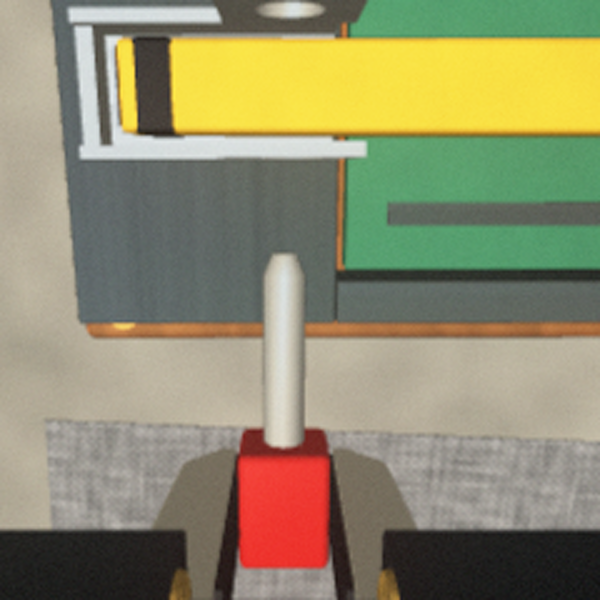

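The pin points at u = 253.6. The far-ear hole is at u ≈ 256.4 (crop 291,8), so a shift of about +1.5 mm in x is needed. I'll check the pin's height in the hand numerically.

```bash
python3 - <<'E'
from h import *
s=ctrl.state();c=ctrl.get_calibration("wrist");T=s["position"];u=np.array([np.cos(np.radians(88.2)),np.sin(np.radians(88.2)),0])
for dz in(0,3,6.5,10): print(dz,"tip",proj(c,T+61*u+[0,0,dz]).round(1)," shoulder",proj(c,T+15*u+[0,0,dz]).round(1),"hole far",)
print("measured tip",(140+284/2.5,40+253/2.5),"shoulder/shank base top",(253.6,40+446/2.5),"shank width px tip",(303-265)/2.5)
v=proj(c,[T+45*u+[5,0,6.5],T+45*u+[-5,0,6.5]]);print(v)
for z in(68,72.5,77): print(z,"far ear inner face hole",proj(c,[(469.5,-137.6,z)]).round(1),"ear bottom/top inner",proj(c,[(469.5,-137.6,86)]).round(1))
im=cv2.imread("pics/w14.png");print(im[100:165:4,253].tolist())
E
```

```text
0 tip [[252.5 137. ]]  shoulder [[252.5 210.8]] hole far
3 tip [[252.5 137.6]]  shoulder [[252.5 212.5]] hole far
6.5 tip [[252.4 138.3]]  shoulder [[252.5 214.6]] hole far
10 tip [[252.4 139. ]]  shoulder [[252.5 216.8]] hole far
measured tip (253.6, 141.2) shoulder/shank base top (253.6, 218.4) shank width px tip 15.2
[[261.11590219 165.97772765]
 [243.81653511 166.51580196]]
68 far ear inner face hole [[252.9  45.2]] ear bottom/top inner [[252.9  37.2]]
72.5 far ear inner face hole [[252.9  43.4]] ear bottom/top inner [[252.9  37.2]]
77 far ear inner face hole [[252.9  41.5]] ear bottom/top inner [[252.9  37.2]]
[[219, 223, 216], [95, 105, 102], [97, 105, 101], [95, 104, 100], [96, 105, 100], [98, 106, 100], [96, 103, 99], [98, 105, 98], [97, 105, 96], [97, 103, 96], [90, 99, 93], [197, 211, 211], [216, 220, 216], [225, 225, 219], [223, 225, 218], [222, 223, 219], [222, 224, 220]]
```

{"op": "play_rows", "data": {
  "dr": [
    [0,0,0],
    [0,0,0],
    [0,0,0],
    [0,0,0],
    [0,0,0],
    [0,0,0],
    [0,0,0]
  ],
  "travel": [
    [0,0.15,-0.1],
    [1,0,0],
    [1,0,0],
    [0.5,0,0],
    [0.5,0,0],
    [0.5,0,0],
    [0,0,0]
  ],
  "hand": [1,1,1,1,1,1,1]
}}

```text
t: 31.48
position: [468.4, -210.9, 65.8]
tcp_rot: [0.718, 0.696, 0.0, -0.0]
wrist_force: [0.6, 0.8, 0.3]
opening: 21.6
```

```bash
python3 - <<'E'
from h import *
go((469,-181.6,66),np.radians(88.3));s=ctrl.state();print(s["opening"],s["wrist_force"].round(1))
im,c=shot("wrist","w15")
pins(im,c,(s["position"][2]+17.5,))
cv2.imwrite("pics/w15b.png",cv2.resize(im[40:280,140:380],(600,600),interpolation=cv2.INTER_CUBIC))
E
```

```text
t 31.48 pos [ 468.4 -210.9   65.8] q7 0.84 travel cm [ 2.93 -0.03 -0.02] turn [-0.    -0.    -0.001] tool x yaw 88.3
21.605116129026836 [0.6 0.8 0.3]
red 1845 [253. 241.] z 83.31691327046144 [ 468.7 -207.2] [34.6 21.3] 88.2
```

View pics/w15b.png

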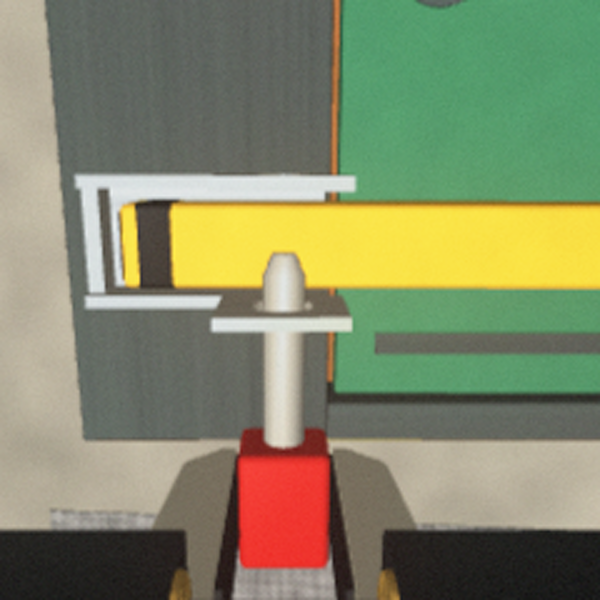

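The shank is through the near ear, centred (284 against ear centre 282) and with no contact force. I'm pushing it home.

{"op": "play_rows", "data": {
  "dr": [
    [0,0,0],
    [0,0,0],
    [0,0,0],
    [0,0,0],
    [0,0,0],
    [0,0,0],
    [0,0,0],
    [0,0,0]
  ],
  "travel": [
    [0.6,0,0],
    [0.7,0,0],
    [0.6,0,0],
    [0.5,0,0],
    [0.4,0,0],
    [0.2,0,0],
    [0.1,0,0],
    [0,0,0]
  ],
  "hand": [1,1,1,1,1,1,1,1]
}}

```text
t: 32.52
position: [469.3, -180.4, 65.8]
tcp_rot: [0.718, 0.696, 0.0, -0.0]
wrist_force: [0.7, 1.0, 1.7]
opening: 21.4
```

{"op": "play_rows", "data": {
  "dr": [
    [0,0,0],
    [0,0,0],
    [0,0,0],
    [0,0,0]
  ],
  "travel": [
    [0.1,0,0],
    [0.1,0,0],
    [0.1,0,0],
    [0,0,0]
  ],
  "hand": [1,1,1,1]
}}

```text
t: 33.02
position: [469.4, -179.6, 65.9]
tcp_rot: [0.719, 0.695, -0.001, 0.001]
wrist_force: [-1.8, -7.9, -1.1]
opening: 21.8
```

{"op": "play_rows", "data": {
  "dr": [
    [0,0,0],
    [0,0,0],
    [0,0,0],
    [0,0,0],
    [0,0,0],
    [0,0,0],
    [0,0,0],
    [0,0,0],
    [0,0,0],
    [0,0,0],
    [0,0,0],
    [0,0,0]
  ],
  "travel": [
    [0,0,0],
    [0,0,0],
    [0,0,-3],
    [0,0,-4],
    [0,0,-2],
    [-2,0.5,0],
    [-4.5,1.2,0],
    [-5,1.4,0],
    [-4.5,1.3,0],
    [-2.8,0.7,0],
    [0,0,0],
    [0,0,0]
  ],
  "hand": [5,5,5,5,5,5,5,5,5,5,5,5]
}}

```text
t: 34.52
position: [514.4, -365.6, 155.4]
tcp_rot: [0.718, 0.696, 0.0, -0.001]
wrist_force: [0.9, 0.5, 0.5]
opening: 50.0
```

```bash
python3 - <<'E'
from h import *
im,c=shot("wrist","w16");pins(im,c)
go((515,-369,4.5),np.radians(86.3))
for n in("scene","side"):
    im,c=shot(n,n+"4")
    m=mask(im,(0,170,90),(3,255,255))|mask(im,*RED)
    for a,ce,p in blobs(m,10):
        for z in(15,78): print(n,a,ce.round(),z,ray(c,[ce],z)[0].round())
E
```

```text
red 517 [181. 182.] z 22 [ 435.4 -364.9] [24.6 30.6] 8.6
red 482 [252. 183.] z 22 [ 513.5 -368.2] [31.4 20.6] 83.0
t 34.58 pos [ 514.5 -365.3  155.6] q7 0.91 travel cm [-0.39  0.07 15.1 ] turn [-0.001 -0.001  0.035] tool x yaw 88.3
scene 89 [184. 165.] 15 [ 429. -186.   15.]
scene 89 [184. 165.] 78 [ 476. -184.   78.]
scene 52 [124. 174.] 15 [ 430. -367.   15.]
scene 52 [124. 174.] 78 [ 476. -355.   78.]
scene 83 [124. 198.] 15 [ 514. -371.   15.]
scene 83 [124. 198.] 78 [ 555. -358.   78.]
scene 49 [351. 225.] 15 [722. 251.  15.]
scene 49 [351. 225.] 78 [752. 229.  78.]
side 3405 [485.  41.] 15 [ -420. -1383.    15.]
side 3405 [485.  41.] 78 [ -367. -1247.    78.]
side 24 [297. 140.] 15 [ 511. -378.   15.]
side 24 [297. 140.] 78 [ 510. -300.   78.]
side 24 [317. 143.] 15 [ 431. -375.   15.]
side 24 [317. 143.] 78 [ 434. -297.   78.]
side 12 [306. 161.] 15 [ 466. -261.   15.]
side 12 [306. 161.] 78 [ 468. -190.   78.]
side 39 [193. 233.] 15 [799. 140.  15.]
side 39 [193. 233.] 78 [781. 188.  78.]
```

{"op": "play_rows", "data": {
  "dr": [
    [0,0,0],
    [0,0,0.08],
    [0,0,0],
    [0,0,0],
    [0,0,0],
    [0,0,0],
    [0,0,0]
  ],
  "travel": [
    [-0.34,-0.1,2],
    [0,0,4],
    [0,0,4],
    [0,0,1.5],
    [0,0,0],
    [0,0,0],
    [0,0,0]
  ],
  "hand": [5,5,5,5,5,5,5]
}}

```text
t: 35.55
position: [514.1, -370.8, 42.2]
tcp_rot: [0.745, 0.667, 0.0, 0.001]
wrist_force: [-0.3, -0.5, 0.4]
opening: 50.1
```

```bash
python3 - <<'E'
from h import *
im,c=shot("wrist","w17");pins(im,c)
go((513.5,-368.7,4.5),np.radians(83))
E
```

```text
red 1210 [251. 216.] z 22 [ 513.9 -366.4] [33.6 20.8] 82.7
red 1491 [145. 222.] z 22 [ 437.4 -363.3] [28.4 32.3] 8.5
t 35.6 pos [ 514.1 -370.7   42. ] q7 0.94 travel cm [ 0.19 -0.08  3.75] turn [0.002 0.001 0.011] tool x yaw 83.6
```

{"op": "play_rows", "data": {
  "dr": [
    [0,0,0.011],
    [0,0,0],
    [0,0,0],
    [0,0,0],
    [0,0,0],
    [0,0,0],
    [0,0,0],
    [0,0,0],
    [0,0,0],
    [0,0,0],
    [0,0,0],
    [0,0,0]
  ],
  "travel": [
    [0.25,0,2],
    [0,0,1.3],
    [0,0,0.45],
    [0,0,0],
    [0,0,0],
    [0,0,0],
    [0,0,0],
    [0,0,-2],
    [0,0,-4],
    [0,0,-5],
    [0,0,-3],
    [0,0,0]
  ],
  "hand": [5,5,5,5,1,1,1,1,1,1,1,1],
  "force": 40
}}

```text
t: 37.1
position: [514.8, -368.6, 147.0]
tcp_rot: [0.749, 0.663, 0.001, 0.002]
wrist_force: [-0.1, -0.5, -0.1]
opening: 21.6
```

```bash
python3 - <<'E'
from h import *
# bay b: eye (473,-15.6)+1.5 in x ; stage 94 mm back
go((471.8,-110,66),np.radians(88.3));s=ctrl.state();print(s["opening"])
im,c=shot("wrist","w18");pins(im,c,(s["position"][2]+17.5,))
E
```

```text
t 37.1 pos [ 514.8 -368.6  147. ] q7 0.86 travel cm [25.16 -7.46  8.02] turn [ 0.005  0.002 -0.092] tool x yaw 83.0
21.619089651155342
red 546 [178. 187.] z 164.50587758045424 [ 479.  -328.2] [12.8 15.5] 10.2
red 1814 [253. 242.] z 164.50587758045424 [ 515.4 -365.6] [34.7 21.3] 82.8
```

{"op": "play_rows", "data": {
  "dr": [
    [0,0,0],
    [0,0,0],
    [0,0,0],
    [0,0,0],
    [0,0,0],
    [0,0,0],
    [0,0,-0.092],
    [0,0,0],
    [0,0,0],
    [0,0,0],
    [0,0,0]
  ],
  "travel": [
    [2.5,-0.7,0],
    [5,-1.4,0],
    [5,-1.4,0],
    [5,-1.4,0],
    [5,-1.4,0],
    [4,-1.25,0],
    [0,0,0],
    [0,0,0],
    [0,0,3],
    [0,0,0],
    [0,0,0]
  ],
  "hand": [1,1,1,1,1,1,1,1,1,1,1]
}}

```text
t: 38.52
position: [470.9, -96.4, 113.6]
tcp_rot: [0.718, 0.696, -0.0, -0.0]
wrist_force: [-0.3, 0.2, -1.6]
opening: 21.7
```

```bash
python3 - <<'E'
from h import *
go((472.2,-96,66),np.radians(88.3));s=ctrl.state();print(s["opening"])
im,c=shot("wrist","w19");pins(im,c,(s["position"][2]+17.5,))
cv2.imwrite("pics/w19b.png",cv2.resize(im[0:240,140:380],(600,600),interpolation=cv2.INTER_CUBIC))
E
```

```text
t 38.52 pos [470.9 -96.4 113.6] q7 0.62 travel cm [0.04 0.13 4.76] turn [-0.001  0.    -0.003] tool x yaw 88.1
21.665427963657297
red 1832 [253. 242.] z 131.0927505057914 [471.3 -93.7] [35.4 21.4] 88.1
```

{"op": "play_rows", "data": {
  "dr": [
    [0,0,-0.003],
    [0,0,0],
    [0,0,0],
    [0,0,0],
    [0,0,0],
    [0,0,0],
    [0,0,0],
    [0,0,0]
  ],
  "travel": [
    [0.05,0.13,2],
    [0,0,2],
    [0,0,0.76],
    [0,0,0],
    [0.4,0,0],
    [0.4,0,0],
    [0.4,0,0],
    [0,0,0]
  ],
  "hand": [1,1,1,1,1,1,1,1]
}}

```text
t: 39.58
position: [472.8, -82.6, 65.9]
tcp_rot: [0.716, 0.698, 0.0, 0.0]
wrist_force: [-0.3, 0.0, -0.2]
opening: 21.9
```

```bash
python3 - <<'E'
from h import *
go((474.5-0.9,-46.6+2.5,66),np.radians(88.3));s=ctrl.state();print(s["opening"],s["wrist_force"].round(1))
im,c=shot("wrist","w20");pins(im,c,(s["position"][2]+17.5,))
cv2.imwrite("pics/w20b.png",cv2.resize(im[40:280,140:380],(600,600),interpolation=cv2.INTER_CUBIC))
E
```

```text
t 39.58 pos [472.8 -82.6  65.9] q7 0.67 travel cm [ 3.85 -0.02 -0.01] turn [ 0.    -0.     0.004] tool x yaw 88.5
21.91533342039617 [-0.3  0.  -0.2]
red 1859 [253. 243.] z 83.38707562301688 [473.1 -79.9] [35.4 21.4] 88.5
```

View pics/w20b.png

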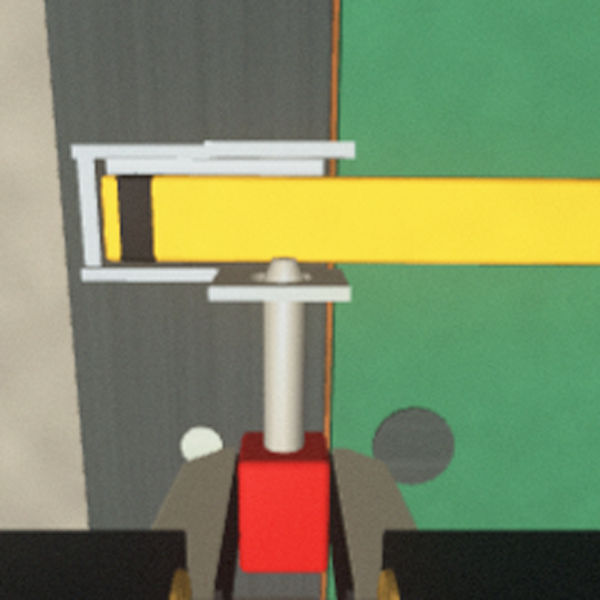

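The tip is through the near ear of bay b (shank at 284, hole at about 280). I'm nudging −0.5 mm and pushing home.

{"op": "play_rows", "data": {
  "dr": [
    [0,0,0.004],
    [0,0,0],
    [0,0,0],
    [0,0,0],
    [0,0,0],
    [0,0,0],
    [0,0,0],
    [0,0,0],
    [0,0,0],
    [0,0,0]
  ],
  "travel": [
    [0.3,-0.05,0],
    [0.6,0,0],
    [0.7,0,0],
    [0.7,0,0],
    [0.6,0,0],
    [0.4,0,0],
    [0.2,0,0],
    [0.1,0,0],
    [0.1,0,0],
    [0,0,0]
  ],
  "hand": [1,1,1,1,1,1,1,1,1,1]
}}

```text
t: 40.88
position: [473.3, -46.2, 65.7]
tcp_rot: [0.718, 0.696, 0.0, 0.0]
wrist_force: [0.5, -0.3, -0.1]
opening: 21.8
```

{"op": "play_rows", "data": {
  "dr": [
    [0,0,0],
    [0,0,0],
    [0,0,0],
    [0,0,0],
    [0,0,0]
  ],
  "travel": [
    [0.1,0,0],
    [0.1,0,0],
    [0.1,0,0],
    [0,0,0],
    [0,0,0]
  ],
  "hand": [1,1,1,1,1]
}}

```text
t: 41.5
position: [473.4, -43.6, 65.7]
tcp_rot: [0.718, 0.696, -0.0, 0.0]
wrist_force: [-0.6, -3.5, -0.6]
opening: 21.6
```

{"op": "play_rows", "data": {
  "dr": [
    [0,0,0],
    [0,0,0],
    [0,0,0]
  ],
  "travel": [
    [0.1,0,0],
    [0.1,0,0],
    [0,0,0]
  ],
  "hand": [1,1,1]
}}

```text
t: 41.88
position: [473.4, -43.5, 65.8]
tcp_rot: [0.719, 0.695, -0.001, 0.001]
wrist_force: [-1.7, -10.2, -1.8]
opening: 22.1
```

{"op": "play_rows", "data": {
  "dr": [
    [0,0,0],
    [0,0,0],
    [0,0,0],
    [0,0,0],
    [0,0,0],
    [0,0,0],
    [0,0,0],
    [0,0,0],
    [0,0,0],
    [0,0,0],
    [0,0,0],
    [0,0,0]
  ],
  "travel": [
    [0,0,0],
    [0,0,0],
    [0,0,-3],
    [0,0,-4],
    [0,0,-2],
    [-2.6,-0.2,0],
    [-5.2,-0.5,0],
    [-5.5,-0.5,0],
    [-5.5,-0.5,0],
    [-5.5,-0.5,0],
    [-5,-0.4,0],
    [-3,-0.1,0]
  ],
  "hand": [5,5,5,5,5,5,5,5,5,5,5,5]
}}

```text
t: 43.38
position: [435.9, -365.4, 155.9]
tcp_rot: [0.719, 0.695, 0.0, 0.0]
wrist_force: [-0.3, 0.5, -0.8]
opening: 50.3
```

{"op": "play_rows", "data": {
  "dr": [
    [0,0,-0.12],
    [0,0,-0.06],
    [0,0,0],
    [0,0,0]
  ],
  "travel": [
    [0,0,0],
    [0,0,0],
    [0,0,0],
    [0,0,0]
  ],
  "hand": [5,5,5,5]
}}

```text
t: 43.88
position: [436.7, -362.8, 155.7]
tcp_rot: [0.653, 0.757, 0.0, -0.0]
wrist_force: [1.2, 0.6, 0.3]
opening: 49.9
```

```bash
python3 - <<'E'
from h import *
im,c=shot("wrist","w21");pins(im,c)
go((437,-366,4.5),np.radians(98.6))
cv2.imwrite("pics/w21b.png",im)
for n in("scene","side"):
    im,c=shot(n,n+"5")
    m=mask(im,(0,170,90),(3,255,255))|mask(im,*RED)
    for a,ce,p in blobs(m,10):
        for z in(15,78): print(n,a,ce.round(),z,ray(c,[ce],z)[0].round())
E
```

```text
red 498 [249. 181.] z 22 [ 432.6 -364.6] [20.2 30.9] 8.5
t 43.92 pos [ 436.7 -362.8  155.7] q7 1.15 travel cm [-0.32 -0.02 15.12] turn [ 0.    -0.    -0.002] tool x yaw 98.5
scene 76 [230. 159.] 15 [432. -45.  15.]
scene 76 [230. 159.] 78 [478. -50.  78.]
scene 84 [184. 165.] 15 [ 429. -186.   15.]
scene 84 [184. 165.] 78 [ 475. -184.   78.]
scene 55 [123. 174.] 15 [ 429. -368.   15.]
scene 55 [123. 174.] 78 [ 475. -356.   78.]
scene 49 [351. 225.] 15 [722. 251.  15.]
scene 49 [351. 225.] 78 [752. 229.  78.]
side 2448 [492.  41.] 15 [ -455. -1385.    15.]
side 2448 [492.  41.] 78 [ -400. -1248.    78.]
side 24 [317. 143.] 15 [ 431. -375.   15.]
side 24 [317. 143.] 78 [ 434. -297.   78.]
side 13 [306. 161.] 15 [ 467. -261.   15.]
side 13 [306. 161.] 78 [ 468. -190.   78.]
side 22 [302. 188.] 15 [ 469. -116.   15.]
side 22 [302. 188.] 78 [471. -53.  78.]
side 40 [193. 233.] 15 [799. 140.  15.]
side 40 [193. 233.] 78 [780. 188.  78.]
```

{"op": "play_rows", "data": {
  "dr": [
    [0,0,0],
    [0,0,0],
    [0,0,0],
    [0,0,0],
    [0,0,0],
    [0,0,0],
    [0,0,0]
  ],
  "travel": [
    [-0.17,-0.44,2],
    [0,0,4],
    [0,0,4],
    [0,0,1.3],
    [0,0,0],
    [0,0,0],
    [0,0,0]
  ],
  "hand": [5,5,5,5,5,5,5]
}}

```text
t: 44.9
position: [433.0, -365.9, 44.0]
tcp_rot: [0.652, 0.758, 0.0, 0.001]
wrist_force: [0.2, -0.9, -0.4]
opening: 49.9
```

```bash
python3 - <<'E'
from h import *
im,c=shot("wrist","w22");pins(im,c)
go((432.6,-365.1,4.5),np.radians(98.6))
E
```

```text
red 1194 [252. 217.] z 22 [ 432.1 -363.2] [20.5 33.9] 8.5
t 44.95 pos [ 433.  -365.8   43.8] q7 1.26 travel cm [ 0.08 -0.03  3.93] turn [ 0.001  0.001 -0.001] tool x yaw 98.6
```

{"op": "play_rows", "data": {
  "dr": [
    [0,0,0],
    [0,0,0],
    [0,0,0],
    [0,0,0],
    [0,0,0],
    [0,0,0],
    [0,0,0],
    [0,0,0],
    [0,0,0],
    [0,0,0],
    [0,0,0],
    [0,0,0]
  ],
  "travel": [
    [0.1,0,2],
    [0,0,1.3],
    [0,0,0.6],
    [0,0,0],
    [0,0,0],
    [0,0,0],
    [0,0,0],
    [0,0,-2],
    [0,0,-4],
    [0,0,-5],
    [0,0,-3],
    [0,0,0]
  ],
  "hand": [5,5,5,5,1,1,1,1,1,1,1,1],
  "force": 40
}}

```text
t: 46.45
position: [433.2, -365.1, 145.8]
tcp_rot: [0.652, 0.758, 0.0, 0.002]
wrist_force: [0.2, 0.4, -1.3]
opening: 21.5
```

```bash
python3 - <<'E'
from h import *
# bay a: eye x 476.9+1 , y 119.3; stage TCP y=39
go((475.8,39,66),np.radians(88.3));s=ctrl.state();print(s["opening"])
im,c=shot("wrist","w23");pins(im,c,(s["position"][2]+17.5,))
E
```

```text
t 46.45 pos [ 433.2 -365.1  145.8] q7 1.18 travel cm [39.35 10.2   7.91] turn [0.003 0.002 0.179] tool x yaw 98.6
21.486788917103397
red 1818 [253. 242.] z 163.33775406100142 [ 432.9 -362. ] [21.3 34.8] 8.4
```

{"op": "play_rows", "data": {
  "dr": [
    [0,0,0],
    [0,0,0],
    [0,0,0],
    [0,0,0],
    [0,0,0],
    [0,0,0],
    [0,0,0],
    [0,0,0],
    [0,0,0.09],
    [0,0,0.089],
    [0,0,0],
    [0,0,0]
  ],
  "travel": [
    [2.5,0.6,0],
    [5.4,1.4,0],
    [5.4,1.4,0],
    [5.4,1.4,0],
    [5.4,1.4,0],
    [5.4,1.4,0],
    [5.4,1.4,0],
    [4.4,1.2,0],
    [0,0,0],
    [0,0,0],
    [0,0,0],
    [0,0,2]
  ],
  "hand": [1,1,1,1,1,1,1,1,1,1,1,1]
}}

```text
t: 48.0
position: [475.0, 39.3, 123.5]
tcp_rot: [0.717, 0.697, 0.0, 0.0]
wrist_force: [-0.7, -0.3, -1.8]
opening: 21.5
```

```bash
python3 - <<'E'
from h import *
go((475.8,39,66),np.radians(88.3));s=ctrl.state();print(s["opening"])
E
```

```text
t 48.0 pos [475.   39.3 123.5] q7 0.4 travel cm [-0.03  0.07  5.75] turn [0.001 0.    0.002] tool x yaw 88.4
21.5300429676638
```

{"op": "play_rows", "data": {
  "dr": [
    [0,0,0],
    [0,0,0],
    [0,0,0],
    [0,0,0],
    [0,0,0],
    [0,0,0],
    [0,0,0],
    [0,0,0],
    [0,0,0]
  ],
  "travel": [
    [0.02,0.08,2],
    [0,0,2],
    [0,0,1.4],
    [0,0,0.35],
    [0,0,0],
    [0.4,0,0],
    [0.4,0,0],
    [0.4,0,0],
    [0,0,0]
  ],
  "hand": [1,1,1,1,1,1,1,1,1]
}}

```text
t: 49.12
position: [476.0, 52.1, 66.3]
tcp_rot: [0.717, 0.697, 0.0, 0.0]
wrist_force: [0.7, 0.3, -0.1]
opening: 22.0
```

```bash
python3 - <<'E'
from h import *
go((477.3,88.3+3,66),np.radians(88.3));s=ctrl.state();print(s["opening"],s["wrist_force"].round(1))
im,c=shot("wrist","w24");pins(im,c,(s["position"][2]+17.5,))
cv2.imwrite("pics/w24b.png",cv2.resize(im[40:280,140:380],(600,600),interpolation=cv2.INTER_CUBIC))
E
```

```text
t 49.12 pos [476.   52.1  66.3] q7 0.47 travel cm [3.93 0.02 0.04] turn [ 0.    -0.     0.001] tool x yaw 88.3
21.979193252789077 [ 0.7  0.3 -0.1]
red 1848 [253. 242.] z 83.84544813590252 [476.4  55.1] [34.7 21.4] 88.3
```

View pics/w24b.png

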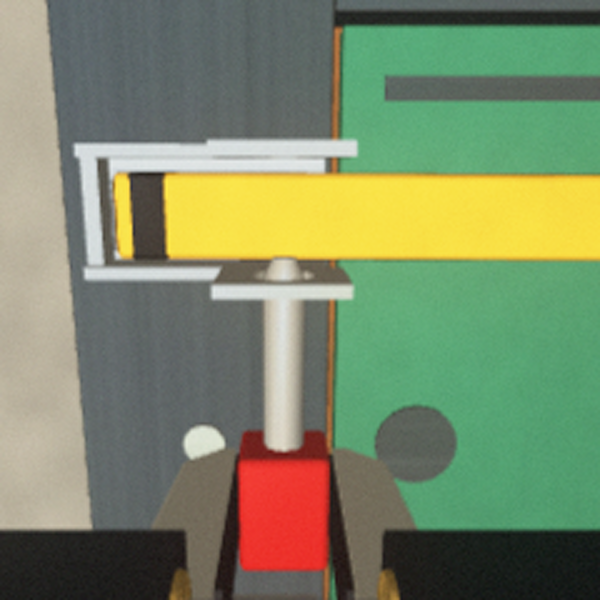

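The tip is inside the near ear of bay a and centred (ear 212–353, shank 284). Pushing home.

{"op": "play_rows", "data": {
  "dr": [
    [0,0,0],
    [0,0,0],
    [0,0,0],
    [0,0,0],
    [0,0,0],
    [0,0,0],
    [0,0,0],
    [0,0,0],
    [0,0,0],
    [0,0,0],
    [0,0,0],
    [0,0,0]
  ],
  "travel": [
    [0.3,0,0],
    [0.6,0,0],
    [0.7,0,0],
    [0.7,0,0],
    [0.6,0,0],
    [0.4,0,0],
    [0.2,0,0],
    [0.2,0,0],
    [0.1,0,0],
    [0.1,0,0],
    [0.1,0,0],
    [0,0,0]
  ],
  "hand": [1,1,1,1,1,1,1,1,1,1,1,1]
}}

```text
t: 50.68
position: [477.1, 91.2, 66.2]
tcp_rot: [0.718, 0.696, -0.0, 0.0]
wrist_force: [-0.5, -0.7, -0.8]
opening: 21.7
```

{"op": "play_rows", "data": {
  "dr": [
    [0,0,0],
    [0,0,0],
    [0,0,0],
    [0,0,0],
    [0,0,0]
  ],
  "travel": [
    [0.1,0,0],
    [0.1,0,0],
    [0.1,0,0],
    [0,0,0],
    [0,0,0]
  ],
  "hand": [1,1,1,1,1]
}}

```text
t: 51.3
position: [477.1, 91.4, 66.2]
tcp_rot: [0.719, 0.695, -0.001, 0.001]
wrist_force: [0.1, -12.0, -0.2]
opening: 21.7
```

{"op": "play_rows", "data": {
  "dr": [
    [0,0,0],
    [0,0,0],
    [0,0,0],
    [0,0,0],
    [0,0,0],
    [0,0,0],
    [0,0,0],
    [0,0,0],
    [0,0,0],
    [0,0,0]
  ],
  "travel": [
    [0,0,0],
    [0,0,0],
    [0,0,-3],
    [0,0,-5],
    [0,0,-5],
    [-4,2,-5],
    [-4,2,-2],
    [-2,2,0],
    [0,0,0],
    [0,0,0]
  ],
  "hand": [5,5,5,5,5,5,5,5,5,5]
}}

```text
t: 52.55
position: [532.2, -3.7, 262.4]
tcp_rot: [0.717, 0.697, -0.0, -0.001]
wrist_force: [-0.1, -0.7, 0.4]
opening: 49.5
```

```bash
python3 - <<'E'
from h import *
im,c=shot("wrist","w25");pins(im,c,(83.5,));print(ctrl.state()["position"])
for a,ce,p in blobs(mask(im,*YEL),1000):
    if ce[1]<280:
        w=ray(c,p,64)[:,:2].astype(np.float32);r=cv2.minAreaRect(w);print("bar",np.round(r[0],1),np.round(r[1],1),round(r[2],1))
cv2.imwrite("pics/w25b.png",cv2.resize(im[:290,:],(800,453)))
for n in("scene","side"):
    im,c=shot(n,n+"6")
    m=mask(im,(0,170,90),(3,255,255))|mask(im,*RED)
    for a,ce,p in blobs(m,10): print(n,a,ce.round(),78,ray(c,[ce],78)[0].round())
    for a,ce,p in blobs(mask(im,*YEL),90):
        w=ray(c,p,64)[:,:2].astype(np.float32);r=cv2.minAreaRect(w);print(n,a,ce.round(),np.round(r[0]),np.round(r[1]),round(r[2],1))
E
```

```text
red 492 [206.  97.] z 83.5 [479.3  85.9] [29.  22.5] 88.3
red 316 [210. 204.] z 83.5 [475.4 -46.8] [24.9 22.6] 88.3
[532.14398505  -3.49570105 262.38164771]
bar [574.  115.2] [ 21.2 184.6] 88.3
bar [569.  -17.4] [ 23.5 182.3] 88.3
bar [ 535.2 -147.7] [ 30.  121.9] 88.3
scene 73 [275. 153.] 78 [482.  84.  78.]
scene 76 [230. 159.] 78 [478. -50.  78.]
scene 87 [184. 165.] 78 [ 475. -184.   78.]
scene 49 [351. 225.] 78 [752. 229.  78.]
scene 424 [293. 181.] [571. 115.] [ 23. 189.] 88.1
scene 419 [246. 186.] [566. -20.] [ 21. 186.] 88.1
scene 420 [199. 193.] [ 564. -154.] [ 21. 191.] 88.0
scene 260 [207. 269.] [ 797. -164.] [40. 45.] 19.3
side 379 [451.  34.] 78 [ -207. -1296.    78.]
side 69 [510.  79.] 78 [-400. -893.   78.]
side 12 [306. 161.] 78 [ 468. -190.   78.]
side 21 [302. 188.] 78 [470. -53.  78.]
side 28 [298. 219.] 78 [474.  82.  78.]
side 39 [193. 233.] 78 [781. 188.  78.]
side 384 [276. 169.] [ 576. -150.] [ 40. 189.] 87.3
side 100 [220. 169.] [ 763. -115.] [36. 55.] 21.9
side 429 [270. 196.] [578. -15.] [ 37. 186.] 88.2
side 478 [264. 227.] [575. 120.] [ 36. 184.] 87.8
```

View pics/w25b.png

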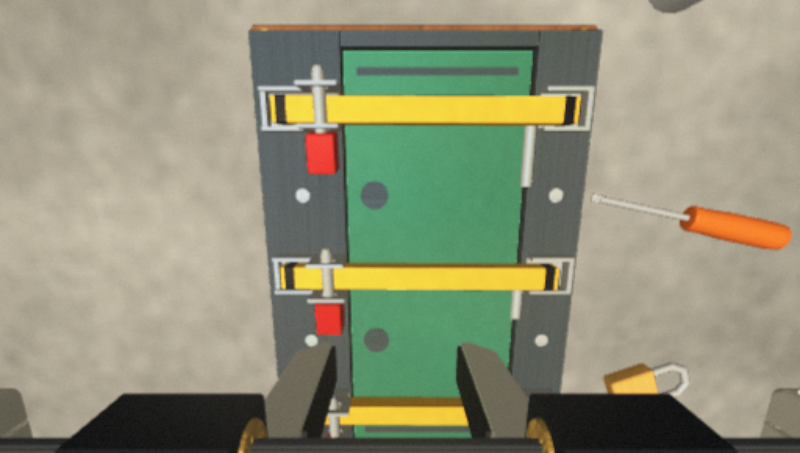

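All three pins are home. The handles are against the shoes and spaced 134 mm apart in both fixed views, the bars are seated and the gripper is clear.

```bash
python3 -c "
from cell import ctrl
print(ctrl.sign_off(), ctrl.state()['t'])"
```

```text
the job is handed in; nothing more can be done
the job is handed in; nothing more can be done
```

I shut the leaf, laid all three bars in bays a, b and c, and pushed a pin home in each shoe. I handed the job in at about 53 s of robot time. All three pins are used, so there is no spare, and no verdict was reported.

**Leaf:** I pressed it down to a tool height of 41 mm with about 43 N at the fingertips. It looked flat in every later picture.

**Bars:** the scene camera had each bar within about 3 mm of its seat and in line to about 0.01 rad, on the assumption that the tops sit at the seated height of 64 mm. Bars b and c met the floor with the tool about 4–6 mm higher than I expected, so I think they slipped lower in the jaws. Both still lay down in their shoes. I pressed bar b with about 42 N and bar c with about 33 N.

**Pins:** each push ended in firm contact, at about 8 N (c), 10 N (b) and 12 N (a). In both fixed views the handles are about 134 mm apart, matching the bays. The last wrist picture shows the a and b handles against their shoes. Pin c's handle was hidden there, so its position rests on the scene and side views.

**Left alone:** no move went near the padlock, screwdriver, oil bottle or lock case. The padlock and bottle cap read unchanged between pictures; I did not re-measure the screwdriver or lock case.

**Small disagreements:** the hole positions seen in the wrist view were about 1.5 mm off my hatch fit, so I corrected for that before inserting. Wrist-camera widths for the bars and pin handles usually read a few percent small.

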